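# Count-check turned bushings on a bench beam scale and tray them

## Robot

A 6-joint arm with a two-finger parallel gripper is mounted at the origin on the work surface. World frame = base frame: x ahead of the robot, y to its left, z up, the work surface at z = 0. Lengths are in m, angles in rad, forces in N, time in s.
With the tool pointing down it reaches from about 0.4 to 0.925 m from the base axis. Payload 3.4 kg.
Tool frame: the origin (TCP) lies between the finger pads; the fingertips stand 17 mm ahead of it and the grasp point (between the pads) lies 2 mm behind it (r.tip_extent is the distance from the TCP to the fingertips, in m); z points along the fingers, y is the line along which they close (so a half turn about z gives the same grasp; the last joint's range is limited). The gripper opens to 85 mm and grips with 20 to 120 N. Pads are 22 mm wide; open, the fingers measure 114 mm over their backs; the gripper's body (76 mm by 85 mm) begins 54 mm behind the grasp point. The pads swing forward as they close: fully open they stand 13 mm farther back than shut.
Start: joints at [-1.31, 0.307, 1.506, -0, 1.328, -0.073], TCP at [0.189, -0.543, 0.248] pointing down, gripper open.
Joint ranges: [-3.12, 3.12], [-1.05, 2.28], [0.14, 2.33], [-1.42, 4.57], [0.1, 2.73], [-2.68, 2.68]. Speed limits (rad/s): [2.57, 2.57, 3.14, 3.14, 3.14, 3.14].

## Interface

Orientations are given as a unit quaternion [x, y, z, w].
In Python, from station import r gives the robot as it stands.
- The arm moves only by the tool step_arm, never from a script. Its argument "deltas" is a list of rows, each a list of 3 entries, a list of its own where there are three numbers: the opening, from 0 (shut) to 1 (fully open), then the shift along the tool's x, y, z in m, then the turn about the tool's z in rad. In form: [[hand, [x, y, z], turn], ...]. A call has 1 to 20 rows; each row shifts and turns the commanded pose from where the row before left it, along the tool's axes as they then stand; what a row does not reach is not made up. A row lasts 1/10 s, in which the tool goes at most 50 mm and 8.59 degrees, less where a joint would pass 70% of its speed; a pose out of reach is approached as far as the arm can. A call is refused whole if a number of a shift passes 0.05 or a number of a turn 0.15, either way. A call with a gripper value outside its range is refused whole. The fingers move at their own pace and stop on an object; the grip force is fixed at half the most. Time passes only in rows, so rows that do not move let the fingers close. It gives the time, the measured TCP pose, the force, the opening and the grip force at its end, in the units of the state.
- r.sense(): the state, without advancing time (a new reading comes with each control period).
- r.snapshot(name): name is "scene" or "side" or "wrist"; returns a dict with "pixels" (420x560x3 uint8, blue, green, red), "vertical_fov" (degrees; the focal length in pixels is half the picture's height over the tangent of half this angle, whatever the lens; pixels are square), "cx", "cy" (the principal point, pixels), "k1" (the pictures are not rectified: a ray, as slopes to the right and down, at radius r is drawn at 1 + k1 r^2 times it, then the intrinsics apply), "origin" and "rotation" of the camera in the world; the wrist camera has in their place "mount" (4x4, takes a point from camera to tool coordinates, whose origin is the TCP and whose axes are the flange's). Camera axes: x right, y down, z forward; pixel columns grow to the right and rows downward; lengths in m; the calibration is good to about 2 mm. A picture is of the moment at which its call begins: read the wrist's pose just before it. There is no depth.
- r.finish_job(): hands the job in; it is judged then, once.
Trained networks look in a picture, given as the dict that the camera call returned (one of the last four; its "shot" number tells which), for a name from the list of things; names that differ only in an ending like _2 or _b are one class to them, and where a whole thing is asked for, a point or a joint stands for the part that bears it (a point fixed in the world has none). Each returns a list of dicts, best first, with "confidence" (0 to 1); they miss things now and then, are a little off and sometimes report something else, mostly with a low value. They report only what shows in the picture. A call takes as long as a camera call.
- r.masks_of(query, picture): "region" (420x560 bool, what is visible of it) and "position" ([row, column] in pixels, amid what is visible of it).
The state is a dict: "clock": time; "q": joint angles; "joint_vel": joint speeds; "joint_efforts": joint torques, N m; "tool_pos": TCP position; "orientation": TCP orientation; "force": force on the tool from outside, world axes, zero at the start; "wrist_torque": the same for the moment, N m; "finger_gap": finger opening in m; "gripper_force": force on a finger pad.
Only numpy, scipy, OpenCV 4.12 (cv2) and the standard library are available. Lean on these libraries where they do the work, as an engineer would, in place of code of your own. Each camera call takes 0.05 s, during which the arm holds its last target. There are 200 camera calls.

## Task

Prove the count of the flanged aluminium bushings on the bench with the beam scale: pull up the spring plunger of the poise, slide the poise to the hole for that many bushings (first hole from the scale's pillar for one, second for two, and so on) and let the plunger drop fully home, and stand all the bushings on the pan. Then pull the arrest lever over to free the beam, let it float level by itself for about two seconds, push the lever fully back to arrest it again, and clear up: stand every bushing upright in a compartment of its own in the divided tray and leave the poise in the first hole, plunger home. Touch the bushings and the beam with its poise and pan only while the beam is arrested, and leave the nut cup and the screwdriver that lie about where they are.

Things in the scene. Friction and masses are not known exactly. Their poses are not given: they have to be found in the camera images.
- scale: blue cast bench beam scale, fixed: base plate 130 x 480 mm, top 20 mm above the bench. Origin on the bench under the beam's pivot, z up. Its y axis runs along the beam towards the pan; poise, index holes and arrest lever lie on the -y side; its -x side faces the robot
- beam: the scale's beam with all it carries (pan, poise, plunger): square steel bar 20 x 20 mm along y, 72 mm above the bench, hung on the pivot in the pillar (two blue cheeks). Origin on the pivot. Near its -y end it passes a small upright steel loop at scale y -220 mm; a 7 mm round tip pin on that end is what the arrest lever catches
- beam_tilt (a joint): tilt of the beam, rad: 0 level, positive = pan side down, stops at -0.045 and +0.045. When the poise's hole agrees with the number of bushings it floats within 0.015 of 0 and settles in about 1.5 s; one bushing too many or too few lays it on a stop
- hole1 (a point): mouth of the 1st index hole, centre of the bar's top face, 95 mm from the pivot towards -y: for one bushing. Holes are 10 mm across, 30 mm apart, and may be hidden under the poise
- hole4 (a point): mouth of the 4th hole (four bushings), 185 mm from the pivot
- poise (a joint): place of the poise along the bar, m: 0 with the plunger over hole 1, 0.030 hole 2, 0.060 hole 3, 0.090 hole 4, growing away from the pillar (scale -y), range -0.045 to 0.092. The poise is a dark steel square tube 43 x 50 (along the bar) x 40 mm high around the bar, 0.65 kg, sliding with about 1 N once the plunger is up. It starts between the pillar and hole 1, the plunger riding on top of the bar
- plunger (a joint): lift of the spring plunger in the poise, m: 0 fully down in a hole, 0.010 resting on top of the bar, 0.014 pulled fully up. The spring pushes down with 3.6 N at 0 and 7.8 N fully up. The pin is 8 mm with a round nose, so it finds a hole from up to about 3 mm beside it. Pulled more than 0.010 up, the poise slides along with the hand that holds the knob
- plunger_knob (a point): centre of the plunger's black knob, an upright cylinder 28 mm across and 22 mm high on top of the poise; under it an 18 mm neck, 16 mm long when the plunger is down, stands on the flat top of the poise, which lies 27 mm below this point when the plunger is down. 119 mm above the bench when down
- arrest (a joint): arrest lever, rad: 0 upright, beam arrested (its slot holds the beam's tip pin); 0.75 pulled over towards the scale's -x side (the robot), beam free (free from about 0.5). Stays where it is left; moves with about 2 N at the handle
- lever_handle (a point): middle of the lever's handle, a black bar 18 mm across and 46 mm long, lying along the scale's y axis. The lever turns about an axis along the scale's y, at scale x 0, z 24 mm; the handle's middle is 107 mm above and 10.5 mm to -x of that axis when upright (131 mm above the bench), at scale y -265 mm; at 0.75 rad it has moved 70 mm to -x and 36 mm down
- pan_floor (a point): middle of the steel pan's floor, 91 mm above the bench, axes as the scale's. The pan is 156 (x) x 166 mm (y) inside with a thin rim 7 mm high, open above; it stays level. Load may stand anywhere on it; four bushings fit in two rows of two, 72 to 80 mm apart
- tray_floor (a point): middle of the grey divided tray's inner floor, 5 mm above the bench, axes along the tray's sides. The tray is fixed, 174 x 174 mm outside, walls and the two crossed dividers 5 mm thick, rim 32 mm above the bench; its four compartments are 79.5 mm square with centres 42.25 mm to either side of this point in x and y
- bush1: loose flanged bushing of turned bare aluminium, 170 g: a round flange 60 mm across and 14 mm thick at the foot, a plain barrel 36 mm across above it up to 76 mm overall, 26 mm bore in the top; stands on its flange. Origin: centre of the underside, z up the axis. Two to four of the four are present (absent ones read None)
- bush2: loose flanged bushing of turned bare aluminium, 170 g: a round flange 60 mm across and 14 mm thick at the foot, a plain barrel 36 mm across above it up to 76 mm overall, 26 mm bore in the top; stands on its flange. Origin: centre of the underside, z up the axis. Two to four of the four are present (absent ones read None)
- bush3: loose flanged bushing of turned bare aluminium, 170 g: a round flange 60 mm across and 14 mm thick at the foot, a plain barrel 36 mm across above it up to 76 mm overall, 26 mm bore in the top; stands on its flange. Origin: centre of the underside, z up the axis. Two to four of the four are present (absent ones read None)
- bush4: loose flanged bushing of turned bare aluminium, 170 g: a round flange 60 mm across and 14 mm thick at the foot, a plain barrel 36 mm across above it up to 76 mm overall, 26 mm bore in the top; stands on its flange. Origin: centre of the underside, z up the axis. Two to four of the four are present (absent ones read None)
- cup: bystander: dark steel nut cup, 52 mm across and 48 mm high with a cone top, standing among the bushings; not to be moved. Origin under its centre
- screwdriver: bystander: screwdriver lying right of the scale, 200 mm; origin at its middle

How it is judged:
On the way, in this order (a step that is already met when the one before it is completed fails the run):
1. all bushings stand on the pan, plunger home in a hole, beam arrested (value of joint arrest below 0.06 rad and value of joint plunger below 0.002 m and x of bush1 in the frame of pan_floor between -0.075 and 0.075 m and y of bush1 in the frame of pan_floor between -0.08 and 0.08 m and z of bush1 in the frame of pan_floor between -0.005 and 0.006 m and angle between each of bush1, bush2, bush3, bush4's own z axis and vertical below 0.12 rad and x of bush2 in the frame of pan_floor between -0.075 and 0.075 m and y of bush2 in the frame of pan_floor between -0.08 and 0.08 m and z of bush2 in the frame of pan_floor between -0.005 and 0.006 m and x of bush3 in the frame of pan_floor between -0.075 and 0.075 m and y of bush3 in the frame of pan_floor between -0.08 and 0.08 m and z of bush3 in the frame of pan_floor between -0.005 and 0.006 m and x of bush4 in the frame of pan_floor between -0.075 and 0.075 m and y of bush4 in the frame of pan_floor between -0.08 and 0.08 m and z of bush4 in the frame of pan_floor between -0.005 and 0.006 m), for 0.3 s.
2. lever pulled over, the beam floats level with all bushings on the pan (value of joint arrest above 0.5 rad and value of joint beam_tilt between -0.02 and 0.02 rad and value of joint plunger below 0.002 m and x of bush1 in the frame of pan_floor between -0.075 and 0.075 m and y of bush1 in the frame of pan_floor between -0.08 and 0.08 m and z of bush1 in the frame of pan_floor between -0.005 and 0.006 m and angle between each of bush1, bush2, bush3, bush4's own z axis and vertical below 0.12 rad and x of bush2 in the frame of pan_floor between -0.075 and 0.075 m and y of bush2 in the frame of pan_floor between -0.08 and 0.08 m and z of bush2 in the frame of pan_floor between -0.005 and 0.006 m and x of bush3 in the frame of pan_floor between -0.075 and 0.075 m and y of bush3 in the frame of pan_floor between -0.08 and 0.08 m and z of bush3 in the frame of pan_floor between -0.005 and 0.006 m and x of bush4 in the frame of pan_floor between -0.075 and 0.075 m and y of bush4 in the frame of pan_floor between -0.08 and 0.08 m and z of bush4 in the frame of pan_floor between -0.005 and 0.006 m), for 1 s.
3. the beam is arrested again (value of joint arrest below 0.06 rad), for 0.2 s.
At the end, for the whole second after the job is handed in: Every bushing present stands upright (within 0.12 rad) on the floor of the tray (within 6 mm), so each in its own compartment, at rest; the arrest lever is within 0.06 rad of upright; the poise is back at the first hole (within 6 mm) with its plunger home (lift under 2 mm) (value of joint arrest below 0.06 rad and value of joint plunger below 0.002 m and value of joint poise between -0.006 and 0.006 m and x of bush1 in the frame of tray_floor between -0.083 and 0.083 m and y of bush1 in the frame of tray_floor between -0.083 and 0.083 m and z of bush1 in the frame of tray_floor between -0.005 and 0.006 m and angle between each of bush1, bush2, bush3, bush4's own z axis and vertical below 0.12 rad and linear speed of each of bush1, bush2, bush3, bush4 below 0.02 m/s and x of bush2 in the frame of tray_floor between -0.083 and 0.083 m and y of bush2 in the frame of tray_floor between -0.083 and 0.083 m and z of bush2 in the frame of tray_floor between -0.005 and 0.006 m and x of bush3 in the frame of tray_floor between -0.083 and 0.083 m and y of bush3 in the frame of tray_floor between -0.083 and 0.083 m and z of bush3 in the frame of tray_floor between -0.005 and 0.006 m and x of bush4 in the frame of tray_floor between -0.083 and 0.083 m and y of bush4 in the frame of tray_floor between -0.083 and 0.083 m and z of bush4 in the frame of tray_floor between -0.005 and 0.006 m); the robot touches nothing.
It fails at once if the robot touches a bushing or the beam, its pan or poise with more than 1 N while the beam is not arrested (lever over 0.3 rad) (value of joint arrest above 0.3 rad and (contact force between the fingers and bush1 above 1 N or contact force between the fingers and bush2 above 1 N or contact force between the fingers and bush3 above 1 N or contact force between the fingers and bush4 above 1 N or contact force between the fingers and beam above 1 N)).
It fails at once if a bystander is moved more than 50 mm (distance of any of cup, screwdriver from where it was at the start of the episode above 0.05 m).
Of bush1, bush2, bush3, bush4 only 2 to 4 are there at a start; the rules pass over those that are not, and their reading is None.
At some moment in a run one of bush1, bush2, bush3, bush4 may be knocked a few centimetres aside while the robot is not near it.
Once in a run the grip may slacken for a moment while it holds something.
It also fails if it takes over 210 s, if anything falls off the work surface, if the arm or the gripper's body presses on something with over 40 N, if the wrist force passes 120 N, or if a joint passes its speed limit or range.

## Working session

There is one attempt and no reset: what is moved stays moved. The work goes in short steps, Python scripts to look and compute and a tool call to move; the robot and the scene stay as the last step left them, time stands still between calls to the robot, and variables do not carry over. Pictures are saved under pics/ and viewed, at most 15 in all, crops included, and the job is handed in when it is done.

Besides the shell and the picture viewer there is one more tool, called by a JSON object that holds its "method" and its "body", one argument or row to a line. step_arm: Moves the arm, as the interface text tells. Its arguments: {"type":"object","properties":{"deltas":{"type":"array"}},"required":["deltas"]}

```bash
mkdir -p pics; ls; cat > h.py <<'E'
import numpy as np, cv2
from station import r
from scipy.spatial.transform import Rotation as R
def cam(p, tcp=None):
    h=p["pixels"].shape[0]; f=h/2/np.tan(np.radians(p["vertical_fov"])/2)
    if "mount" in p:
        s=tcp; T=np.eye(4); T[:3,:3]=R.from_quat(s["orientation"]).as_matrix(); T[:3,3]=s["tool_pos"]
        M=T@np.array(p["mount"]); return f,M[:3,3],M[:3,:3]
    return f,np.array(p["origin"]),np.array(p["rotation"])
def ray(p,row,col,tcp=None):
    f,o,Rm=cam(p,tcp); u=np.array([(col-p["cx"])/f,(row-p["cy"])/f]); s=u.copy()
    for _ in range(30): s=u/(1+p["k1"]*(s@s))
    d=Rm@np.array([s[0],s[1],1]); return o,d/np.linalg.norm(d)
def onz(p,row,col,z,tcp=None):
    o,d=ray(p,row,col,tcp); return o+d*(z-o[2])/d[2]
def proj(p,X,tcp=None):
    f,o,Rm=cam(p,tcp); c=Rm.T@(np.array(X)-o); s=c[:2]/c[2]; s=s*(1+p["k1"]*(s@s))
    return s[1]*f+p["cy"], s[0]*f+p["cx"]
E
python3 - <<'E'
from h import *
s=r.sense(); print(s)
for n in("scene","side","wrist"):
    p=r.snapshot(n); cv2.imwrite(f"pics/{n}0.png",p["pixels"]); print(n,{k:v for k,v in p.items() if k!="pixels"})
    for q in ("bush1","cup","screwdriver","scale","beam","plunger_knob","lever_handle","pan_floor","tray_floor","poise"):
        try:
            m=r.masks_of(q,p); print(q,[(round(x["confidence"],2),np.round(x["position"]).tolist(),int(x["region"].sum())) for x in m[:6]])
        except Exception as e: print(q,e)
E
```

```text
pics
{'clock': 0.0, 'q': array([-1.30952145e+00,  3.07565482e-01,  1.50771167e+00, -5.63405638e-06,
        1.32841738e+00, -7.34992171e-02]), 'joint_vel': array([-0.00057348, -0.00025797, -0.00189506,  0.00032377, -0.00163552,
       -0.00188563]), 'joint_efforts': array([ 2.05161334e-03, -4.57541692e+01, -2.51915288e+01, -1.02535703e-04,
        1.30393932e-02,  9.64173040e-06]), 'tool_pos': array([ 0.18871586, -0.54241713,  0.24737089]), 'orientation': array([ 9.86022810e-01,  1.66607065e-01, -1.01247447e-04, -1.04605444e-03]), 'force': array([-0.00165531,  0.8457179 , -0.23137142]), 'wrist_torque': array([ 0.03755801,  0.00096401, -0.01993093]), 'gripper_force': 0.0, 'finger_gap': 0.08541047520669129}
scene {'vertical_fov': 56.74832781725044, 'cx': 278.71506687842736, 'cy': 211.1824002705777, 'k1': -0.08476290774439836, 'origin': array([ 1.02956211, -0.4965251 ,  0.95175737]), 'rotation': array([ 0.86282938,  0.36862064, -0.13255466, -0.3194895 ]), 'shot': 1}
bush1 [(0.66, [174.0, 358.0], 321), (0.57, [222.0, 262.0], 365), (0.51, [174.0, 298.0], 317)]
cup [(0.58, [197.0, 288.0], 
[... 1107 characters left out ...]
 2615), (0.2, [244.0, 245.0], 9241)]
poise [(0.71, [194.0, 250.0], 470)]
wrist {'vertical_fov': 70.96022070086853, 'cx': 278.24058922353606, 'cy': 204.80840036747313, 'k1': -0.059863862741768116, 'mount': array([[-5.06420108e-04, -9.52336386e-01, -3.05049426e-01,
         7.79771163e-02],
       [ 9.99999859e-01, -5.31276192e-04, -1.52889547e-06,
         3.03729315e-04],
       [-1.60609474e-04, -3.05049383e-01,  9.52336520e-01,
        -1.25098248e-01],
       [ 0.00000000e+00,  0.00000000e+00,  0.00000000e+00,
         1.00000000e+00]]), 'shot': 3}
bush1 []
cup []
screwdriver []
scale []
beam []
plunger_knob []
lever_handle []
pan_floor []
tray_floor [(0.82, [11.0, 142.0], 1658)]
poise []
```

```bash
sed -i 's/np.array(p\["rotation"\])/R.from_quat(p["rotation"]).as_matrix()/' h.py
python3 - <<'E'
from h import *
a=r.snapshot("scene");b=r.snapshot("side")
for p in(a,b): print(np.round(cam(p)[2],2).tolist())
def tri(P):
    A=np.zeros((3,3));c=np.zeros(3)
    for o,d in P:
        M=np.eye(3)-np.outer(d,d);A+=M;c+=M@o
    x=np.linalg.solve(A,c);return x,[float(np.linalg.norm((np.eye(3)-np.outer(d,d))@(x-o))) for o,d in P]
for n,z in (("bush1",.03),("cup",.025),("lever_handle",.131),("plunger_knob",.129),("poise",.08),("tray_floor",.02),("screwdriver",.01)):
    for p,l in((a,'scene'),(b,'side')):
        print(n,l,[(round(m["confidence"],2),np.round(onz(p,*m["position"],z),3).tolist()) for m in r.masks_of(n,p)])
E
```

```text
[[0.69, 0.55, -0.46], [0.72, -0.52, 0.45], [0.01, -0.65, -0.76]]
[[-0.99, -0.08, 0.15], [-0.17, 0.57, -0.8], [-0.02, -0.82, -0.58]]
bush1 scene [(0.78, [0.452, -0.005, 0.03]), (0.71, [0.518, 0.372, 0.03]), (0.69, [0.402, 0.208, 0.03]), (0.3, [0.446, 0.115, 0.03])]
bush1 side [(0.75, [0.519, 0.382, 0.03]), (0.69, [0.442, 0.014, 0.03]), (0.68, [0.381, 0.219, 0.03])]
cup scene [(0.7, [0.594, -0.225, 0.025]), (0.63, [0.445, 0.127, 0.025])]
cup side [(0.68, [0.428, 0.131, 0.025]), (0.18, [0.617, 0.031, 0.025])]
lever_handle scene [(0.62, [0.638, -0.253, 0.131])]
lever_handle side [(0.75, [0.606, -0.203, 0.131])]
plunger_knob scene []
plunger_knob side [(0.54, [0.613, -0.047, 0.129])]
poise scene [(0.73, [0.696, -0.407, 0.08]), (0.58, [0.62, -0.056, 0.08])]
poise side [(0.89, [0.627, -0.077, 0.08]), (0.54, [0.421, 0.186, 0.08]), (0.52, [0.589, 0.094, 0.08])]
tray_floor scene [(0.92, [0.401, -0.281, 0.02])]
tray_floor side [(0.92, [0.389, -0.262, 0.02])]
screwdriver scene [(0.84, [0.652, -0.396, 0.01]), (0.31, [0.594, -0.024, 0.01])]
screwdriver side [(0.59, [0.638, -0.396, 0.01])]
```

View pics/scene0.png

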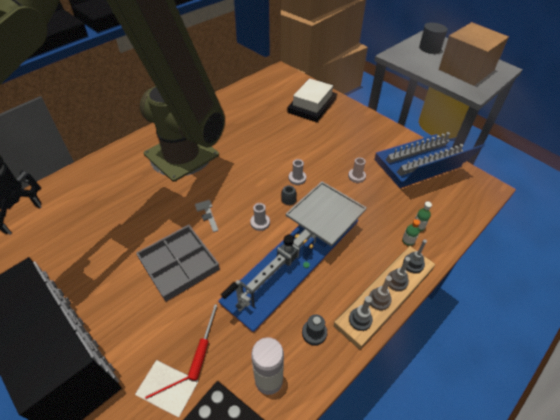

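View pics/side0.png

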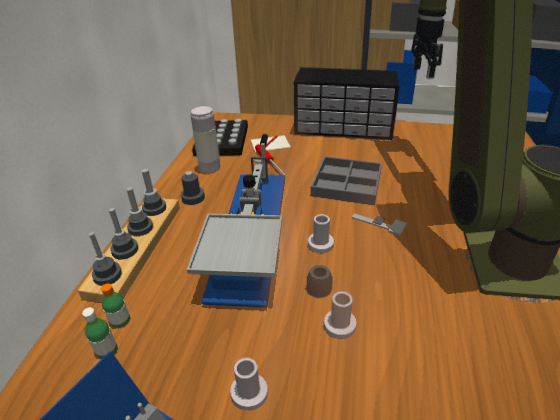

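The scene view shows three bushings (at roughly px (358,174), (298,174) and (262,222)), the cup at (288,197), the poise at (290,245), the lever at (236,292), the pan at (325,212) and the tray at (177,260). The side view agrees, so the count is three and the target is hole 3. I'm turning the tool to yaw 90° and moving over the scale for a wrist view.

{"method": "step_arm", "body": {
  "deltas": [
    [1,[0,0,0],-0.137],
    [1,[0,0,0],-0.137],
    [1,[0,0,0],-0.137],
    [1,[0,0,0],-0.137],
    [1,[0,0,0],-0.137],
    [1,[0,0,0],-0.137],
    [1,[0,0,0],-0.137],
    [1,[0,0,0],-0.137],
    [1,[0,0,0],-0.14]
  ]
}}

```text
clock: 3.35
tool_pos: [0.1889, -0.5431, 0.2483]
orientation: [0.705, 0.709, -0.0, 0.0]
force: [0.4, 0.3, 0.9]
finger_gap: 0.0853
gripper_force: 0.0
```

{"method": "step_arm", "body": {
  "deltas": [
    [1,[0.038,0.024,-0.006],0],
    [1,[0.038,0.024,-0.006],0],
    [1,[0.038,0.024,-0.006],0],
    [1,[0.038,0.024,-0.006],0],
    [1,[0.038,0.024,-0.006],0],
    [1,[0.038,0.024,-0.006],0],
    [1,[0.038,0.024,-0.006],0],
    [1,[0.038,0.024,-0.006],0],
    [1,[0.038,0.024,-0.006],0],
    [1,[0.038,0.024,-0.006],0],
    [1,[0.038,0.024,-0.006],0],
    [1,[0.038,0.024,-0.006],0],
    [1,[0.038,0.024,-0.006],0],
    [1,[0,0,0],0],
    [1,[0,0,0],0],
    [1,[0,0,0],0]
  ]
}}

```text
clock: 4.95
tool_pos: [0.5002, -0.0497, 0.326]
orientation: [0.707, 0.707, -0.001, -0.0]
force: [0.2, -0.7, 0.2]
finger_gap: 0.0854
gripper_force: 0.0
```

```bash
cat > look.py <<'E'
from h import *
import sys
def look(name,qs,cams=("wrist",)):
    for c in cams:
        s=r.sense(); p=r.snapshot(c); cv2.imwrite(f"pics/{c}_{name}.png",p["pixels"])
        for q,z in qs:
            print(c,q,[(round(m["confidence"],2),np.round(m["position"]).astype(int).tolist(),int(m["region"].sum()),np.round(onz(p,*m["position"],z,s)[:2],3).tolist()) for m in r.masks_of(q,p)])
    s=r.sense();print("t",round(s["clock"],2),"tcp",np.round(s["tool_pos"],4),"yaw",R.from_quat(s["orientation"]).as_matrix()[:2,0].round(3),"gap",round(s["finger_gap"],4),"F",np.round(s["force"],1))
E
python3 -c "
from look import *
look('1',[('bush1',.05),('cup',.03),('lever_handle',.131),('plunger_knob',.129),('poise',.09),('tray_floor',.02),('pan_floor',.091)])"
```

```text
wrist bush1 [(0.81, [138, 238], 1326, [0.447, -0.007])]
wrist cup [(0.73, [31, 226], 1520, [0.433, 0.129])]
wrist lever_handle [(0.6, [326, 369], 567, [0.621, -0.244])]
wrist plunger_knob [(0.7, [192, 381], 564, [0.617, -0.059])]
wrist poise [(0.92, [180, 367], 1725, [0.612, -0.055])]
wrist tray_floor [(0.55, [291, 229], 8056, [0.415, -0.264]), (0.4, [192, 379], 572, [0.654, -0.089]), (0.16, [52, 368], 16495, [0.621, 0.105])]
wrist pan_floor [(0.95, [52, 367], 16581, [0.6, 0.093])]
t 5.35 tcp [ 0.5006 -0.0497  0.3263] yaw [0.001 1.   ] gap 0.0854 F [ 0.4  0.2 -0.7]
```

View pics/wrist_1.png

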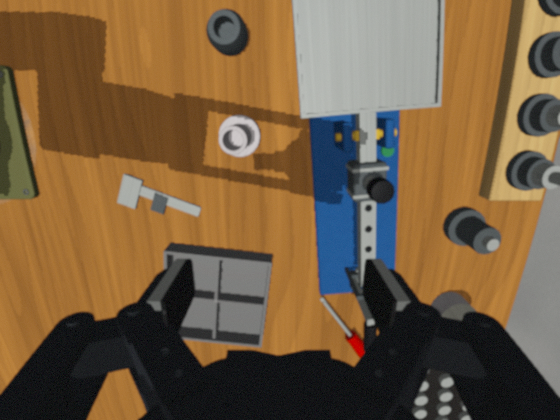

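The wrist view shows the poise knob at (380,188), the bar holes at about (368,208), (368,229) and (368,250), the lever at (370,320), the bushing at (238,136), the cup at (227,32), the tray at (218,293) and the pan's front corners at (303,117) and (440,105).

```bash
python3 - <<'E'
from h import *
s=r.sense();p=r.snapshot("wrist");g=p["pixels"]
# refine holes: dark blobs on bar
x0,y0=352,196
roi=cv2.cvtColor(g[y0:275,x0:386],cv2.COLOR_BGR2GRAY)
_,th=cv2.threshold(roi,60,255,cv2.THRESH_BINARY_INV)
n,l,st,c=cv2.connectedComponentsWithStats(th)
for i in range(1,n):
    if 8<st[i,4]<200: print("blob",st[i,4],(c[i]+[x0,y0]).round(1), onz(p,c[i][1]+y0,c[i][0]+x0,.082,s).round(4)[:2])
for z,pts in((.098,[(0,294),(117,303),(105,440),(0,441)]),(.02,[(293,320),(200,315),(293,397),(200,398)]),(.032,[(246,167),(256,271),(333,164),(344,260)]),(.14,[(188,382)]),(.076,[(133,238)]),(.135,[(320,370),(340,370)])):
    print(z,[onz(p,*q,z,s).round(4)[:2].tolist() for q in pts])
for q in("lever_handle","plunger_knob","bush1","poise","tray_floor"):
    m=r.masks_of(q,p)[0]["region"]; ys,xs=np.where(m); print(q,ys.min(),ys.max(),xs.min(),xs.max(), cv2.minAreaRect(np.c_[xs,ys].astype(np.float32)))
cv2.imwrite("pics/c1.png",cv2.resize(g[90:345,150:430],None,fx=2.3,fy=2.3,interpolation=2))
E
```

```text
blob 91 [378.5 198.5] [ 0.6327 -0.0819]
blob 14 [367.5 207.5] [ 0.6191 -0.0943]
blob 13 [367.6 228.4] [ 0.622  -0.1243]
blob 13 [367.6 248.4] [ 0.6249 -0.1543]
blob 171 [371.  268.2] [ 0.6328 -0.1857]
blob 24 [353.4 270.5] [ 0.6077 -0.1892]
0.098 [[0.5176, 0.1421], [0.5294, 0.0213], [0.6891, 0.0364], [0.6762, 0.146]]
0.02 [[0.5718, -0.2691], [0.5568, -0.1026], [0.7059, -0.271], [0.6857, -0.1028]]
0.032 [[0.3245, -0.1745], [0.4889, -0.1917], [0.2966, -0.3458], [0.4674, -0.3682]]
0.14 [[0.6146, -0.0526]]
0.076 [[0.4505, 0.0018]]
0.135 [[0.6208, -0.2324], [0.6244, -0.2657]]
lever_handle 278 350 353 377 ((366.0245666503906, 312.96697998046875), (72.68879699707031, 16.469921112060547), 81.63410949707031)
plunger_knob 177 202 365 394 ((379.2500305175781, 189.25001525878906), (28.991378784179688, 24.041629791259766), 45.0)
bush1 114 156 218 259 ((238.5, 135.0), (42.0, 41.0), 90.0)
poise 159 202 345 393 ((369.1204528808594, 180.87071228027344), (43.222442626953125, 47.14850997924805), 87.95458984375)
tray_floor 243 346 163 271 ((213.05902099609375, 294.65777587890625), (108.76875305175781, 95.55497741699219), 6.054191589355469)
```

View pics/c1.png

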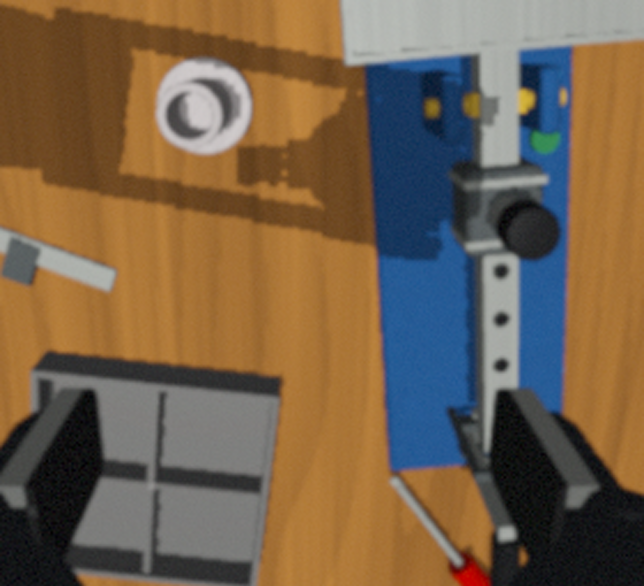

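{"method": "step_arm", "body": {
  "deltas": [
    [1,[0,0.029,0.03],0],
    [1,[-0.001,0.029,0.03],0],
    [1,[-0.001,0.029,0.03],0],
    [1,[-0.001,0.027,0.036],0],
    [1,[0,0,0],-0.096],
    [1,[0,0,0],0],
    [1,[0,0,0],0]
  ]
}}

```text
clock: 6.35
tool_pos: [0.6151, -0.052, 0.2005]
orientation: [0.673, 0.74, 0.0, 0.0]
force: [1.2, -0.2, 0.0]
finger_gap: 0.0856
gripper_force: 0.0
```

```bash
python3 -c "
from look import *
look('2',[('plunger_knob',.140),('poise',.09),('lever_handle',.131),('pan_floor',.091)])
p=r.snapshot('scene');print([np.round(onz(p,*m['position'],.129),3) for m in r.masks_of('plunger_knob',p)])
print([(m['confidence'],np.round(onz(p,*m['position'],.091),3)) for m in r.masks_of('pan_floor',p)])"
```

```text
wrist plunger_knob [(0.72, [228, 282], 1365, [0.617, -0.05])]
wrist poise [(0.81, [208, 276], 3431, [0.613, -0.053])]
wrist lever_handle []
wrist pan_floor [(0.9, [50, 280], 24589, [0.605, 0.068]), (0.48, [68, 278], 32303, [0.605, 0.056])]
t 6.6 tcp [ 0.615  -0.0521  0.2017] yaw [-0.095  0.995] gap 0.0854 F [ 0.3 -0.1 -0.4]
[array([ 0.622, -0.058,  0.129]), array([0.633, 0.09 , 0.129])]
[(0.6, array([0.609, 0.118, 0.091]))]
```

View pics/wrist_2.png

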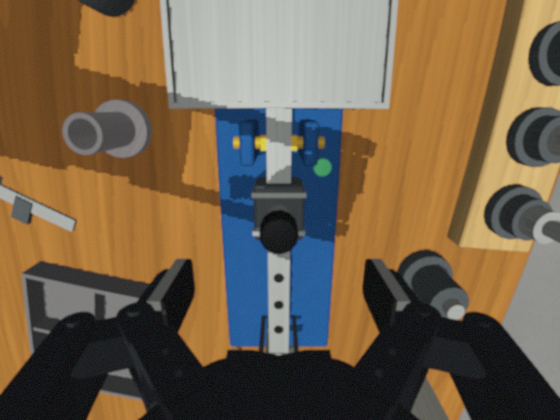

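The view is aligned to the scale: the knob is at (279,231), centred between the fingers, and the holes are at (278,278), (278,304) and (278,329). I'm descending and gripping the knob.

{"method": "step_arm", "body": {
  "deltas": [
    [1,[0,0,0.03],0],
    [1,[0,0,0.03],0],
    [1,[0,0,0.014],0],
    [1,[0,0,0],0],
    [0,[0,0,0],0],
    [0,[0,0,0],0],
    [0,[0,0,0],0],
    [0,[0,0,0],0],
    [0,[0,0,0],0],
    [0,[0,0,0],0]
  ]
}}

```text
clock: 7.75
tool_pos: [0.6152, -0.0525, 0.1271]
orientation: [0.672, 0.74, 0.0, 0.001]
force: [-0.6, -1.4, 4.1]
finger_gap: 0.0258
gripper_force: 58.7
```

```bash
python3 - <<'E'
from h import *
p=cv2.imread("pics/wrist_2.png")
q=r.snapshot("wrist"); s=r.sense(); s2=dict(s); s2["tool_pos"]=np.array([.615,-.0521,.2017])
k=onz(q,231,278.5,.140,s2); print("knob",k.round(4))
g=cv2.cvtColor(p[265:345,262:296],cv2.COLOR_BGR2GRAY); _,th=cv2.threshold(g,60,255,1)
n,l,st,c=cv2.connectedComponentsWithStats(th)
for i in range(1,n):
    if 10<st[i,4]<90: h=onz(q,c[i][1]+265,c[i][0]+262,.082,s2); print(st[i,4],h.round(4),np.linalg.norm((h-k)[:2]).round(4))
for z,a in((.098,[(104,171),(104,391)]),): print([onz(q,*x,z,s2).round(4) for x in a])
print(s["tool_pos"],s["finger_gap"],s["force"],s["gripper_force"])
E
```

```text
knob [ 0.6152 -0.0531  0.14  ]
35 [ 0.622  -0.1253  0.082 ] 0.0726
33 [ 0.625  -0.1557  0.082 ] 0.1031
81 [ 0.6122 -0.1854  0.082 ] 0.1324
28 [ 0.6279 -0.1857  0.082 ] 0.1333
[array([0.5276, 0.0232, 0.098 ]), array([0.6908, 0.0389, 0.098 ])]
[ 0.61529886 -0.0525376   0.12709658] 0.026319612672191028 [-0.84649379 -1.45010035  4.91526074] 58.75978231430054
```

{"method": "step_arm", "body": {
  "deltas": [
    [0,[0,0,-0.002],0],
    [0,[0,0,-0.001],0],
    [0,[0,0,0],0],
    [0,[-0.01,0,0],0],
    [0,[-0.02,0,0],0],
    [0,[-0.02,0,0],0],
    [0,[-0.02,0,0],0],
    [0,[-0.02,0,0],0],
    [0,[-0.013,0,0],0],
    [0,[0,0,0],0],
    [0,[0,0,0],0]
  ]
}}

```text
clock: 8.9
tool_pos: [0.6248, -0.1552, 0.1291]
orientation: [0.673, 0.74, 0.0, -0.0]
force: [2.4, -0.0, -7.3]
finger_gap: 0.0263
gripper_force: 59.4
```

```bash
python3 -c "
from look import *
look('3',[('plunger_knob',.143),('poise',.09),('pan_floor',.091)])"
```

```text
wrist plunger_knob [(0.62, [18, 60], 2802, [0.539, -0.052]), (0.6, [288, 280], 3278, [0.625, -0.152])]
wrist poise [(0.77, [251, 277], 6904, [0.624, -0.16])]
wrist pan_floor []
t 9.1 tcp [ 0.6246 -0.1539  0.1293] yaw [-0.097  0.995] gap 0.0261 F [ 3.2 -0.5 -7.4]
```

View pics/wrist_3.png

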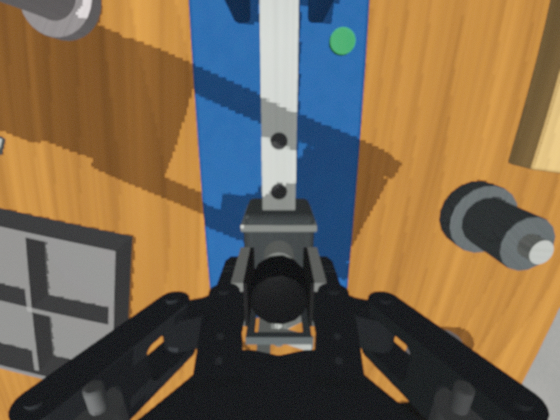

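The poise followed: holes 1 and 2 are clear at (279,141) and (279,190), so the plunger is over hole 3. I'm lowering it.

{"method": "step_arm", "body": {
  "deltas": [
    [0,[0,0,0.003],0],
    [0,[0,0,0.003],0],
    [0,[0,0,0.002],0],
    [0,[0,0,0],0]
  ]
}}

```text
clock: 9.5
tool_pos: [0.6249, -0.1544, 0.1254]
orientation: [0.672, 0.74, 0.0, 0.001]
force: [-4.8, 0.8, 16.1]
finger_gap: 0.0261
gripper_force: 61.9
```

```bash
python3 - <<'E'
from h import *
q=r.snapshot("wrist"); s=r.sense(); s2=dict(s); s2["tool_pos"]=np.array([.6246,-.1539,.1293])
cv2.imwrite("pics/w4.png",q["pixels"])
p=cv2.imread("pics/wrist_3.png")
for P,S in((p,s2),(q["pixels"],s)):
    g=cv2.cvtColor(P[100:215,262:296],cv2.COLOR_BGR2GRAY); _,th=cv2.threshold(g,60,255,1)
    n,l,st,c=cv2.connectedComponentsWithStats(th)
    for i in range(1,n):
        if 60<st[i,4]<400: h=onz(q,c[i][1]+100,c[i][0]+262,.082,S); print(st[i,4],h.round(4))
    print("knob",[onz(q,a,278,.143,S).round(4) for a in(256,323)], S["tool_pos"])
    print("poise top edges",[onz(q,a,278,.092,S).round(4) for a in(227,342)])
E
python3 -c "
import cv2;g=cv2.imread('pics/w4.png')[120:370,200:360];cv2.imwrite('pics/w4c.png',cv2.resize(g,None,fx=2.4,fy=2.4))"
```

```text
118 [ 0.6192 -0.0919  0.082 ]
123 [ 0.6219 -0.1232  0.082 ]
114 [ 0.6232 -0.1366  0.082 ]
knob [array([ 0.6224, -0.1345,  0.143 ]), array([ 0.6257, -0.1689,  0.143 ])] [ 0.6246 -0.1539  0.1293]
poise top edges [array([ 0.6232, -0.1421,  0.092 ]), array([ 0.6315, -0.2276,  0.092 ])]
98 [ 0.6194 -0.0928  0.082 ]
135 [ 0.6218 -0.1242  0.082 ]
104 [ 0.6232 -0.1359  0.082 ]
knob [array([ 0.6225, -0.1329,  0.143 ]), array([ 0.6257, -0.1662,  0.143 ])] [ 0.62488836 -0.15438614  0.12539513]
poise top edges [array([ 0.6234, -0.141 ,  0.092 ]), array([ 0.6314, -0.2244,  0.092 ])]
```

View pics/w4c.png

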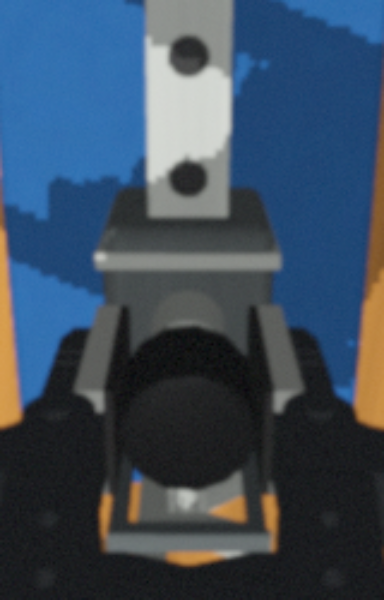

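The plunger is still riding on the bar: 16 N upward, and the image suggests an overshoot of about 2–5 mm. I'm creeping back towards the pillar under light pressure.

{"method": "step_arm", "body": {
  "deltas": [
    [0,[0,0,-0.002],0],
    [0,[0.001,0,0],0],
    [0,[0.001,0,0],0],
    [0,[0.001,0,0],0],
    [0,[0,0,0],0]
  ]
}}

```text
clock: 10.05
tool_pos: [0.6243, -0.1503, 0.123]
orientation: [0.672, 0.74, 0.001, -0.001]
force: [2.9, 3.1, -5.3]
finger_gap: 0.0265
gripper_force: 59.7
```

{"method": "step_arm", "body": {
  "deltas": [
    [0,[0,0,0.003],0],
    [0,[0,0,0.003],0],
    [0,[0,0,0],0]
  ]
}}

```text
clock: 10.35
tool_pos: [0.6244, -0.1506, 0.1172]
orientation: [0.672, 0.74, 0.0, -0.001]
force: [1.0, 5.3, 1.3]
finger_gap: 0.026
gripper_force: 60.4
```

The plunger is near home (force about zero at z 0.117). I'm releasing, rising and looking over the bushings.

{"method": "step_arm", "body": {
  "deltas": [
    [1,[0,0,0],0],
    [1,[0,0,0],0],
    [1,[0,0,0],0],
    [1,[0,0,-0.02],0],
    [1,[0,0,-0.045],0],
    [1,[0,0,-0.045],0],
    [1,[0.04,-0.015,-0.02],0],
    [1,[0.045,-0.016,-0.02],0],
    [1,[0.045,-0.016,-0.02],0],
    [1,[0.045,-0.016,-0.02],0],
    [1,[0.045,-0.016,-0.02],0],
    [1,[0.045,-0.016,0],0],
    [1,[0.04,-0.016,0],0],
    [1,[0,-0.016,0],0],
    [1,[0,0,0],0],
    [1,[0,0,0],0]
  ]
}}

```text
clock: 11.95
tool_pos: [0.472, 0.1329, 0.3248]
orientation: [0.673, 0.74, 0.0, 0.001]
force: [0.7, -0.1, -0.5]
finger_gap: 0.0859
gripper_force: 0.0
```

```bash
python3 -c "
from look import *
look('5',[('bush1',.04),('cup',.03),('plunger_knob',.119),('pan_floor',.091)])
p=r.snapshot('side');print('side knob',[(m['confidence'],np.round(onz(p,*m['position'],.119),3)) for m in r.masks_of('plunger_knob',p)])
cv2.imwrite('pics/side5c.png',cv2.resize(p['pixels'][130:230,210:310],None,fx=5,fy=5))
"
```

```text
wrist bush1 [(0.88, [252, 249], 1371, [0.44, -0.002]), (0.62, [100, 223], 1523, [0.391, 0.217]), (0.55, [201, 370], 18658, [0.611, 0.098]), (0.52, [6, 330], 290, [0.516, 0.341])]
wrist cup [(0.8, [165, 253], 1049, [0.435, 0.132])]
wrist plunger_knob [(0.65, [196, 368], 18870, [0.579, 0.125])]
wrist pan_floor [(0.63, [193, 377], 17048, [0.599, 0.123])]
t 12.2 tcp [0.4726 0.1329 0.3243] yaw [-0.094  0.996] gap 0.0854 F [-0.7  0.3 -0.5]
side knob [(0.68, array([ 0.628, -0.165,  0.119]))]
```

View pics/wrist_5.png

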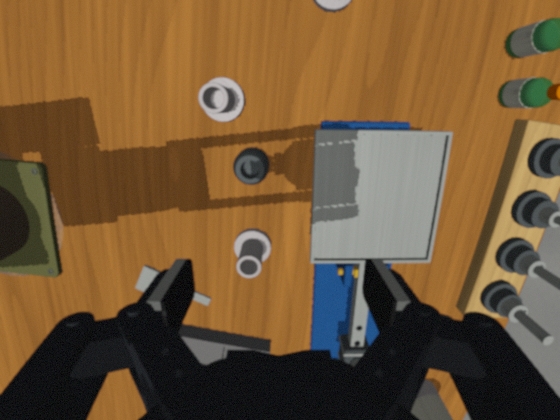

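The view shows bushing A (flange at (253,247), top at (249,267)), bushing B (flange at (222,99)), bushing C at the top edge (332,0), the cup at (251,165), and pan corners at (312,261), (430,262), (318,129) and (450,132).

```bash
cat >> h.py <<'E'
YH=np.array([-.096,.9954]); XH=np.array([.9954,.096])
def tool(dw):
    "world xy delta -> tool x,y at scale-aligned yaw"
    return np.round([np.dot(dw,YH),np.dot(dw,XH)],4)
E
python3 - <<'E'
from h import *
q=r.snapshot("wrist"); s=r.sense()
def f(row,col,z): return onz(q,row,col,z,s)[:2].round(4)
P=[f(*x,.098) for x in((261,312),(262,430),(129,318),(132,450))]; print(P,"pan",np.mean(P,0))
print("A",f(247,253,.012),f(267,249,.076)); print("B",f(99,222,.012),f(96,214,.076)); print("cup",f(167,251,.02))
print("knob/poise front top edge", f(337,353,.092))
A=f(267,249,.076); print(tool(A-s["tool_pos"][:2]),s["tool_pos"])
E
```

```text
[array([0.5277, 0.0241]), array([0.689 , 0.0365]), array([0.5126, 0.1951]), array([0.67  , 0.2082])] pan [0.599825 0.115975]
A [ 0.4436 -0.005 ] [ 0.4431 -0.0056]
B [0.3841 0.2197] [0.3861 0.221 ]
cup [0.4322 0.1281]
knob/poise front top edge [ 0.6083 -0.1025]
[-0.1355 -0.0422] [0.47213284 0.13328925 0.3243527 ]
```

View pics/side5c.png

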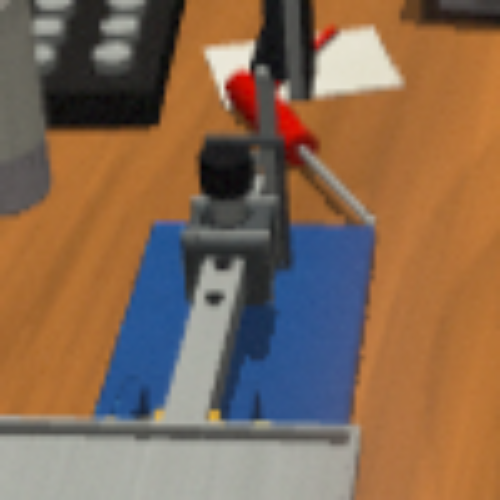

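The side crop shows holes 1 and 2 free in front of the poise and the knob low, so the plunger is home in hole 3. Next is bushing A.

{"method": "step_arm", "body": {
  "deltas": [
    [0.7,[-0.034,-0.011,0.02],0],
    [0.7,[-0.034,-0.011,0.02],0],
    [0.7,[-0.034,-0.01,0.02],0],
    [0.7,[-0.034,-0.01,0.02],0],
    [0.7,[0,0,0.04],0],
    [0.7,[0,0,0.04],0],
    [0.7,[0,0,0.04],0],
    [0.7,[0,0,0.04],0],
    [0.7,[0,0,0.031],0],
    [0.7,[0,0,0],0],
    [0.7,[0,0,0],0],
    [0,[0,0,0],0],
    [0,[0,0,0],0],
    [0,[0,0,0],0],
    [0,[0,0,0],0],
    [0,[0,0,0],0]
  ]
}}

```text
clock: 13.95
tool_pos: [0.4444, -0.0057, 0.0554]
orientation: [0.672, 0.74, 0.001, 0.002]
force: [0.4, -0.6, 7.4]
finger_gap: 0.0347
gripper_force: 59.5
```

{"method": "step_arm", "body": {
  "deltas": [
    [0,[0,0,-0.02],0],
    [0,[0,0,-0.04],0],
    [0,[0,0,-0.04],0],
    [0,[0,0,-0.03],0],
    [0,[0.011,0.034,0],0],
    [0,[0.011,0.035,0],0],
    [0,[0.011,0.034,0],0],
    [0,[0.011,0.034,0],0],
    [0,[0.012,0.034,0],0],
    [0,[0.012,0.034,0],0],
    [0,[0,0,0],0],
    [0,[0,0,0.02],0],
    [0,[0,0,0.012],0],
    [0,[0,0,0],0]
  ]
}}

```text
clock: 15.35
tool_pos: [0.6377, 0.0815, 0.1496]
orientation: [0.672, 0.74, -0.002, -0.002]
force: [-0.2, 0.4, -1.3]
finger_gap: 0.0347
gripper_force: 60.5
```

{"method": "step_arm", "body": {
  "deltas": [
    [0,[0,0,0.003],0],
    [0,[0,0,0.002],0],
    [0,[0,0,0],0]
  ]
}}

```text
clock: 15.65
tool_pos: [0.6406, 0.0817, 0.1472]
orientation: [0.672, 0.74, 0.0, 0.0]
force: [-0.1, -1.0, -1.8]
finger_gap: 0.0349
gripper_force: 60.9
```

{"method": "step_arm", "body": {
  "deltas": [
    [0,[0,0,0.002],0],
    [0,[0,0,0],0],
    [0,[0,0,0],0]
  ]
}}

```text
clock: 15.95
tool_pos: [0.6407, 0.0817, 0.1457]
orientation: [0.672, 0.74, 0.0, 0.001]
force: [-2.4, -0.9, 5.6]
finger_gap: 0.0347
gripper_force: 61.6
```

A is standing on the pan. I'm releasing it and going over to B.

{"method": "step_arm", "body": {
  "deltas": [
    [0.65,[0,0,0],0],
    [0.65,[0,0,0],0],
    [0.65,[0,0,0],0],
    [0.65,[0,0,-0.03],0],
    [0.65,[0,0,-0.04],0],
    [0.65,[0,0,-0.04],0],
    [0.65,[0.027,-0.04,-0.01],0],
    [0.65,[0.027,-0.04,0],0],
    [0.65,[0.027,-0.04,0],0],
    [0.65,[0.027,-0.04,0],0],
    [0.65,[0.027,-0.04,0],0],
    [0.65,[0.027,-0.04,0],0],
    [0.7,[0,0,0],0],
    [0.7,[0,0,0],0]
  ]
}}

```text
clock: 17.35
tool_pos: [0.3852, 0.2206, 0.2648]
orientation: [0.671, 0.741, 0.0, 0.0]
force: [0.6, -0.3, 0.1]
finger_gap: 0.0598
gripper_force: 0.0
```

```bash
cat > bl.py <<'E'
from h import *
def bushes(tag,z=.04,cams=("wrist",)):
    for c in cams:
        s=r.sense();p=r.snapshot(c);cv2.imwrite(f"pics/{tag}_{c}.png",p["pixels"])
        for m in r.masks_of("bush1",p):
            ys,xs=np.where(m["region"]);
            # fit centre: render silhouette model with scipy on z-offset base
            from scipy.optimize import minimize
            def sil(xy,zb):
                a=np.linspace(0,2*np.pi,40);im=np.zeros((420,560),np.uint8)
                for parts in(((.03,0),(.03,.014)),((.018,.014),(.018,.076))):
                    pts=[proj(p,[xy[0]+R_*np.cos(t),xy[1]+R_*np.sin(t),zb+h],s)[::-1] for R_,h in parts for t in a]
                    cv2.fillConvexPoly(im,cv2.convexHull(np.array(pts,np.float32)).astype(np.int32),1)
                return im>0
            best=None
            for zb in(0,.091,.005):
                x0=onz(p,*m["position"],zb+.03,s)[:2]
                def cost(v):
                    im=sil(v,zb); reg=m["region"]; return 1-(im&reg).sum()/(im|reg).sum()
                o=minimize(cost,x0,method="Nelder-Mead",options=dict(initial_simplex=[x0,x0+[.01,0],x0+[0,.01]],xatol=3e-4,maxiter=60))
                if best is None or o.fun<best[0]-.005: best=(o.fun,zb,o.x)
            print(c,round(m["confidence"],2),np.round(m["position"]),"iou",round(1-best[0],2),"zb",best[1],best[2].round(4),"tool d",tool(best[2]-s["tool_pos"][:2]) if c=="wrist" else "")
    s=r.sense();print("t",round(s["clock"],1),s["tool_pos"].round(4))
E
python3 -c "
from bl import *
bushes('6',cams=('wrist','side','scene'))"
```

```text
wrist 0.96 [330. 490.] iou 0.69 zb 0 [0.728  0.0223] tool d [-0.2303  0.3221]
wrist 0.91 [ 51. 408.] iou 0.95 zb 0 [0.521 0.377] tool d [0.1427 0.1502]
wrist 0.58 [176. 280.] iou 0.97 zb 0 [0.3854 0.2188] tool d [-0.0018 -0.    ]
side 0.81 [386. 247.] iou 0.92 zb 0 [0.5192 0.3793] tool d 
side 0.73 [222. 220.] iou 0.93 zb 0.091 [0.64   0.0814] tool d 
side 0.73 [318. 341.] iou 0.92 zb 0 [0.3837 0.2187] tool d 
scene 0.82 [223. 334.] iou 0.95 zb 0.005 [0.6044 0.141 ] tool d 
scene 0.75 [174. 298.] iou 0.88 zb 0 [0.3867 0.2167] tool d 
scene 0.74 [267. 262.] iou 0.26 zb 0 [ 0.5747 -0.1022] tool d 
scene 0.6 [170. 360.] iou 0.92 zb 0 [0.5237 0.3791] tool d 
t 17.6 [0.3871 0.2196 0.2644]
```

The fits are good: A stands on the pan, B is under the gripper and C is at (0.521, 0.378).

{"method": "step_arm", "body": {
  "deltas": [
    [0.7,[-0.001,0,0.045],0],
    [0.7,[0,0,0.045],0],
    [0.7,[0,0,0.045],0],
    [0.7,[0,0,0.045],0],
    [0.7,[0,0,0.029],0],
    [0.7,[0,0,0],0],
    [0.7,[0,0,0],0],
    [0,[0,0,0],0],
    [0,[0,0,0],0],
    [0,[0,0,0],0],
    [0,[0,0,0],0],
    [0,[0,0,0],0]
  ]
}}

```text
clock: 18.85
tool_pos: [0.3875, 0.2196, 0.0574]
orientation: [0.672, 0.74, 0.002, 0.001]
force: [0.0, -1.1, 7.3]
finger_gap: 0.0349
gripper_force: 59.8
```

{"method": "step_arm", "body": {
  "deltas": [
    [0,[0,0,-0.02],0],
    [0,[0,0,-0.04],0],
    [0,[0,0,-0.04],0],
    [0,[0,0,-0.03],0],
    [0,[-0.032,0.033,0],0],
    [0,[-0.032,0.033,0],0],
    [0,[-0.032,0.033,0],0],
    [0,[-0.033,0.033,0],0],
    [0,[-0.033,0.032,0],0],
    [0,[0,0,0],0],
    [0,[0,0,0.02],0],
    [0,[0,0,0.012],0],
    [0,[0,0,0.004],0],
    [0,[0,0,0],0],
    [0,[0,0,0.002],0],
    [0,[0,0,0],0]
  ]
}}

```text
clock: 20.45
tool_pos: [0.5648, 0.074, 0.1483]
orientation: [0.672, 0.74, 0.0, 0.0]
force: [-1.4, 1.0, 2.1]
finger_gap: 0.0345
gripper_force: 61.0
```

{"method": "step_arm", "body": {
  "deltas": [
    [0,[0,0,0.001],0],
    [0.6,[0,0,0],0],
    [0.6,[0,0,0],0],
    [0.6,[0,0,0],0],
    [0.6,[0,0,-0.03],0],
    [0.6,[0,0,-0.04],0],
    [0.6,[0,0,-0.04],0],
    [0.7,[0.044,-0.002,0],0],
    [0.7,[0.044,-0.002,0],0],
    [0.7,[0.044,-0.002,0],0],
    [0.7,[0.044,-0.002,0],0],
    [0.7,[0.044,-0.002,0],0],
    [0.7,[0.044,-0.002,0],0],
    [0.7,[0.043,-0.003,0],0],
    [0.7,[0,0,0],0],
    [0.7,[0,0,0],0]
  ]
}}

```text
clock: 22.05
tool_pos: [0.5201, 0.3785, 0.256]
orientation: [0.671, 0.741, -0.0, 0.0]
force: [-0.3, -1.4, -0.5]
finger_gap: 0.0603
gripper_force: 0.0
```

```bash
python3 -c "
from bl import *
bushes('7',cams=('wrist','side'))"
```

```text
wrist 0.73 [177. 275.] iou 0.97 zb 0 [0.5213 0.3767] tool d [-0.0019  0.0011]
side 0.89 [385. 245.] iou 0.92 zb 0 [0.5193 0.3775] tool d 
side 0.68 [207. 265.] iou 0.34 zb 0 [ 0.5916 -0.0867] tool d 
side 0.47 [156. 266.] iou 0.2 zb 0 [ 0.6564 -0.3755] tool d 
t 22.2 [0.5209 0.3762 0.2566]
```

{"method": "step_arm", "body": {
  "deltas": [
    [0.7,[0,0,0.045],0],
    [0.7,[0,0,0.045],0],
    [0.7,[0,0,0.045],0],
    [0.7,[0,0,0.045],0],
    [0.7,[0,0,0.021],0],
    [0.7,[0,0,0],0],
    [0.7,[0,0,0],0],
    [0,[0,0,0],0],
    [0,[0,0,0],0],
    [0,[0,0,0],0],
    [0,[0,0,0],0],
    [0,[0,0,0],0]
  ]
}}

```text
clock: 23.45
tool_pos: [0.5221, 0.3785, 0.0582]
orientation: [0.672, 0.74, 0.002, 0.001]
force: [0.0, -0.2, 6.4]
finger_gap: 0.0347
gripper_force: 60.3
```

{"method": "step_arm", "body": {
  "deltas": [
    [0,[0,0,-0.02],0],
    [0,[0,0,-0.04],0],
    [0,[0,0,-0.04],0],
    [0,[0,0,-0.03],0],
    [0,[-0.038,0.009,0],0],
    [0,[-0.038,0.009,0],0],
    [0,[-0.038,0.009,0],0],
    [0,[-0.038,0.009,0],0],
    [0,[-0.038,0.009,0],0],
    [0,[-0.037,0.009,0],0],
    [0,[0,0,0],0],
    [0,[0,0,0.02],0],
    [0,[0,0,0.012],0],
    [0,[0,0,0],0]
  ]
}}

```text
clock: 24.85
tool_pos: [0.5938, 0.1571, 0.1516]
orientation: [0.672, 0.74, -0.002, -0.002]
force: [-1.3, -0.5, -2.2]
finger_gap: 0.0347
gripper_force: 60.1
```

```bash
python3 -c "
from bl import *
bushes('8',cams=('wrist','side'))"
```

```text
wrist 0.94 [335. 249.] iou 0.22 zb 0 [ 0.5866 -0.0137] tool d [-0.1693 -0.0236]
wrist 0.8 [354. 370.] iou 0.15 zb 0 [ 0.7306 -0.0653] tool d [-0.2345  0.1148]
wrist 0.64 [262. 275.] iou 0.95 zb 0.091 [0.594  0.1549] tool d [-0.0021 -0.0001]
side 0.83 [224. 264.] iou 0.7 zb 0 [ 0.5885 -0.0342] tool d 
side 0.83 [246. 229.] iou 0.9 zb 0.091 [0.5955 0.1536] tool d 
side 0.69 [158. 268.] iou 0.22 zb 0 [ 0.653 -0.374] tool d 
side 0.52 [233. 210.] iou 0.25 zb 0 [ 0.689  -0.0096] tool d 
t 25.1 [0.5963 0.1576 0.1542]
```

View pics/8_side.png

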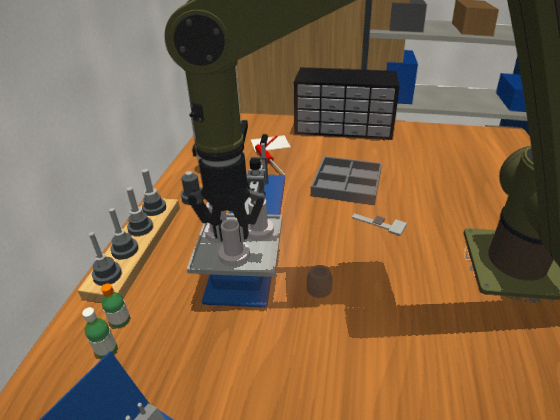

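The side view shows C just above the pan at (232,243) in the gripper, with the other two standing behind it. I'm setting it down.

{"method": "step_arm", "body": {
  "deltas": [
    [0,[0,0,0.003],0],
    [0,[0,0,0.002],0],
    [0,[0,0,0.001],0],
    [0,[0,0,0],0],
    [0,[0,0,0],0]
  ]
}}

```text
clock: 25.55
tool_pos: [0.5964, 0.1571, 0.1484]
orientation: [0.672, 0.74, 0.001, 0.0]
force: [-0.5, 1.1, 5.0]
finger_gap: 0.0346
gripper_force: 60.8
```

{"method": "step_arm", "body": {
  "deltas": [
    [0.6,[0,0,0],0],
    [0.6,[0,0,0],0],
    [0.6,[0,0,0],0],
    [0.6,[0,0,-0.03],0],
    [0.6,[0,0,-0.04],0],
    [0.6,[0,0,-0.045],0],
    [0.6,[-0.047,-0.001,0],0],
    [0.6,[-0.047,-0.001,0],0],
    [0.6,[-0.047,-0.001,0],0],
    [0.6,[-0.047,-0.001,0],0],
    [0.6,[-0.047,-0.001,0],0],
    [0.6,[-0.047,-0.001,0],0],
    [0.6,[-0.047,-0.001,0],0],
    [0.6,[-0.047,-0.001,0],0],
    [0.6,[-0.047,-0.002,0],0],
    [0.6,[0,0,0],0],
    [0.6,[0,0,0],0]
  ]
}}

```text
clock: 27.25
tool_pos: [0.6261, -0.2665, 0.2616]
orientation: [0.673, 0.739, 0.0, -0.001]
force: [-0.6, 0.0, -0.9]
finger_gap: 0.051
gripper_force: 0.0
```

```bash
python3 -c "
from look import *
look('9',[('lever_handle',.131),('plunger_knob',.119)])
from bl import bushes
bushes('9',cams=('side',))"
```

```text
wrist lever_handle []
wrist plunger_knob [(0.77, [71, 291], 935, [0.626, -0.155])]
t 27.4 tcp [ 0.6264 -0.2638  0.2623] yaw [-0.097  0.995] gap 0.051 F [0.9 0.8 0.4]
side 0.76 [222. 213.] iou 0.73 zb 0.091 [0.6432 0.0925] tool d 
side 0.62 [220. 261.] iou 0.96 zb 0.091 [0.5627 0.0731] tool d 
side 0.56 [245. 231.] iou 0.97 zb 0.091 [0.5939 0.1574] tool d 
side 0.2 [279. 321.] iou 0.73 zb 0 [0.4298 0.1272] tool d 
t 27.5 [ 0.6266 -0.2635  0.2627]
```

View pics/wrist_9.png

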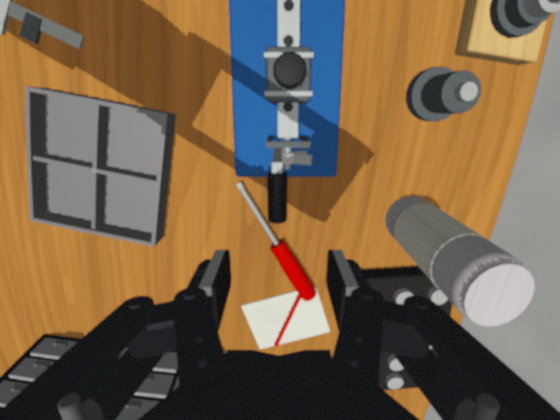

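The handle is at (277,197), the poise at (288,70) with hole 4 visible behind it at (288,107), and the tray corners are at (29,87), (175,113), (157,244) and (29,221).

```bash
python3 - <<'E'
from h import *
q=r.snapshot("wrist"); s=r.sense()
f=lambda a,b,z:onz(q,a,b,z,s)[:2].round(4)
g=cv2.cvtColor(q["pixels"],cv2.COLOR_BGR2GRAY); m=(g[160:235,255:300]<35).astype(np.uint8)
n,l,st,c=cv2.connectedComponentsWithStats(m); i=1+st[1:,4].argmax(); print(st[i],c[i]+[255,160])
h=f(c[i][1]+160,c[i][0]+255,.135); print("handle",h,tool(h-s["tool_pos"][:2]),"ends",f(172,277,.131),f(222,277,.131))
P=[f(a,b,.032) for a,b in((87,29),(113,175),(244,157),(221,29))]; print("tray",P,np.mean(P,0),[np.linalg.norm(P[k]-P[k-1]).round(3) for k in range(4)])
print("cross",f(167,98,.032), s["tool_pos"])
E
```

```text
[ 12  16  19  49 776] [275.72036082 200.02319588]
handle [ 0.6242 -0.2625] [ 0.0013 -0.0024] ends [ 0.623  -0.2378] [ 0.6275 -0.2849]
tray [array([ 0.3216, -0.1823]), array([ 0.4993, -0.1993]), array([ 0.4737, -0.3703]), array([ 0.296 , -0.3554])] [ 0.39765  -0.276825] [np.float64(0.175), np.float64(0.179), np.float64(0.173), np.float64(0.178)]
cross [ 0.4016 -0.2722] [ 0.62670372 -0.26354696  0.26279314]
```

The handle is centred under the gripper. I'm caging it loosely and pulling along the arc.

{"method": "step_arm", "body": {
  "deltas": [
    [0.6,[-0.004,-0.002,0.045],0],
    [0.6,[0,0,0.045],0],
    [0.6,[0,0,0.045],0],
    [0.6,[0,0,0.002],0],
    [0.6,[0,0,0],0],
    [0.28,[0,0,0],0],
    [0.28,[0,0,0],0],
    [0.28,[0,0,0],0],
    [0.28,[0,0,0],0]
  ]
}}

```text
clock: 28.45
tool_pos: [0.6257, -0.2697, 0.1273]
orientation: [0.672, 0.74, 0.0, 0.001]
force: [-0.1, -0.8, -0.2]
finger_gap: 0.0237
gripper_force: 0.0
```

{"method": "step_arm", "body": {
  "deltas": [
    [0.28,[0,-0.008,0.001],0],
    [0.28,[0,-0.008,0.002],0],
    [0.28,[0,-0.008,0.002],0],
    [0.28,[0,-0.008,0.003],0],
    [0.28,[0,-0.007,0.003],0],
    [0.28,[0,-0.007,0.004],0],
    [0.28,[0,-0.007,0.005],0],
    [0.28,[0,-0.006,0.005],0],
    [0.28,[0,-0.006,0.005],0],
    [0.28,[0,-0.006,0.006],0],
    [0.28,[0,0,0],0],
    [0.28,[0,0,0],0],
    [0.28,[0,0,0],0],
    [0.28,[0,0,0],0],
    [0.28,[0,0,0],0],
    [0.28,[0,0,0],0]
  ]
}}

```text
clock: 30.05
tool_pos: [0.5544, -0.2761, 0.0897]
orientation: [0.672, 0.74, -0.0, 0.0]
force: [-0.4, -0.3, -0.1]
finger_gap: 0.024
gripper_force: 0.0
```

```bash
python3 - <<'E'
from h import *
p=r.snapshot("side");q=r.snapshot("scene");s=r.sense();print(s["tool_pos"],s["force"])
a=p["pixels"][120:300,180:340];b=q["pixels"][180:340,200:380]
cv2.imwrite("pics/f.png",np.hstack([cv2.resize(a,(420,472)),cv2.resize(b,(378,472)) if 0 else cv2.resize(b,(380,472))]))
E
```

```text
[ 0.55437519 -0.2760551   0.08963203] [0.17569091 0.37792762 0.21118963]
```

View pics/f.png

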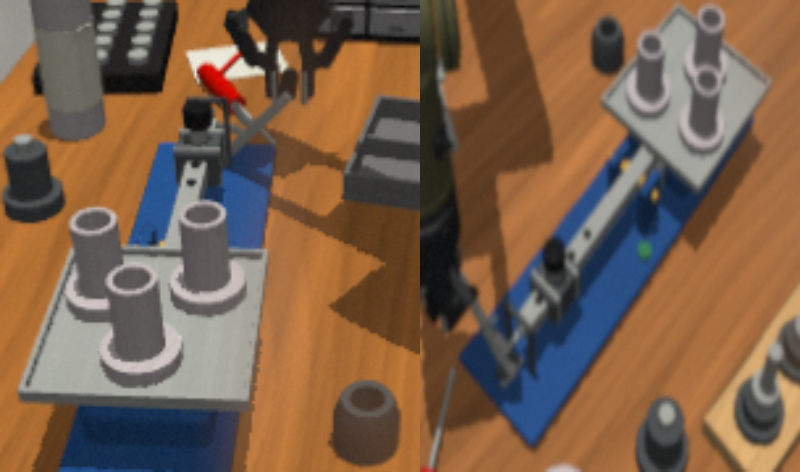

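The side and scene crops show the lever laid over and caught in the gripper, all three bushings standing on the pan, and the beam looking level. I'm holding for about 2 s and measuring the tilt against the arrested picture.

{"method": "step_arm", "body": {
  "deltas": [
    [0.28,[0,0,0],0],
    [0.28,[0,0,0],0],
    [0.28,[0,0,0],0],
    [0.28,[0,0,0],0],
    [0.28,[0,0,0],0],
    [0.28,[0,0,0],0],
    [0.28,[0,0,0],0],
    [0.28,[0,0,0],0],
    [0.28,[0,0,0],0],
    [0.28,[0,0,0],0],
    [0.28,[0,0,0],0],
    [0.28,[0,0,0],0],
    [0.28,[0,0,0],0],
    [0.28,[0,0,0],0],
    [0.28,[0,0,0],0],
    [0.28,[0,0,0],0],
    [0.28,[0,0,0],0],
    [0.28,[0,0,0],0],
    [0.28,[0,0,0],0],
    [0.28,[0,0,0],0]
  ]
}}

```text
clock: 32.15
tool_pos: [0.5543, -0.2761, 0.0895]
orientation: [0.672, 0.74, 0.0, -0.0]
force: [-0.9, -1.0, 0.2]
finger_gap: 0.0243
gripper_force: 0.0
```

```bash
python3 - <<'E'
from h import *
p=r.snapshot("side");a=cv2.imread("pics/9_side.png");b=p["pixels"]
cv2.imwrite("pics/10_side.png",b)
for n,(y0,y1,x0,x1) in {"front rim+bush":(235,275,190,260),"knob":(155,178,243,262)}.items():
    t=a[y0:y1,x0:x1];W=b[y0-12:y1+12,x0-8:x1+8]
    m=cv2.matchTemplate(W,t,cv2.TM_CCOEFF_NORMED);_,v,_,l=cv2.minMaxLoc(m);print(n,v,"dx,dy px",l[0]-8,l[1]-12)
for z in(0,-.007,.007): print(z,proj(p,[.625,-.154,.119+z]),proj(p,[.593,.193,.098-z*1.25]))
E
```

```text
front rim+bush 0.9991214871406555 dx,dy px 0 0
knob 0.9424047470092773 dx,dy px 0 0
0 (np.float64(163.6695755977422), np.float64(254.13568780251543)) (np.float64(267.54200097847513), np.float64(229.41788730282053))
-0.007 (np.float64(166.08742507682777), np.float64(254.31964515392454)) (np.float64(264.105356743909), np.float64(228.91133608660667))
0.007 (np.float64(161.23342651891568), np.float64(253.9505611708982)) (np.float64(270.9295171548286), np.float64(229.9182627504232))
```

There is no shift against the arrested picture (a stop would give about 3 px), so the beam floats level. I'm pushing the lever back.

{"method": "step_arm", "body": {
  "deltas": [
    [0.28,[0,0.006,-0.006],0],
    [0.28,[0,0.006,-0.005],0],
    [0.28,[0,0.006,-0.005],0],
    [0.28,[0,0.007,-0.005],0],
    [0.28,[0,0.007,-0.004],0],
    [0.28,[0,0.007,-0.003],0],
    [0.28,[0,0.008,-0.003],0],
    [0.28,[0,0.008,-0.002],0],
    [0.28,[0,0.008,-0.002],0],
    [0.28,[0,0.008,-0.001],0],
    [0.28,[0,0.002,0],0],
    [0.28,[0,0,0],0],
    [0.28,[0,0,0],0]
  ]
}}

```text
clock: 33.5
tool_pos: [0.6277, -0.2689, 0.1252]
orientation: [0.672, 0.74, 0.001, 0.0]
force: [0.6, 0.0, -0.0]
finger_gap: 0.024
gripper_force: 0.0
```

{"method": "step_arm", "body": {
  "deltas": [
    [0.28,[0,0.001,0],0],
    [0.28,[0,0.001,0],0],
    [0.28,[0,0.001,0],0],
    [0.28,[0,0,0],0],
    [0.28,[0,0,0],0]
  ]
}}

```text
clock: 34.0
tool_pos: [0.6281, -0.2689, 0.1252]
orientation: [0.672, 0.74, -0.001, -0.001]
force: [-4.5, -0.5, 1.8]
finger_gap: 0.024
gripper_force: 2.6
```

{"method": "step_arm", "body": {
  "deltas": [
    [0.28,[0,0.002,0],0],
    [0.28,[0,0,0],0],
    [0.28,[0,0,0],0]
  ]
}}

```text
clock: 34.3
tool_pos: [0.6283, -0.2689, 0.1251]
orientation: [0.672, 0.74, -0.002, -0.003]
force: [-9.5, -2.2, 3.2]
finger_gap: 0.0239
gripper_force: 4.6
```

{"method": "step_arm", "body": {
  "deltas": [
    [0.6,[0,-0.005,0],0],
    [0.6,[0,0,0],0],
    [0.6,[0,0,0],0],
    [0.6,[0,0,-0.045],0],
    [0.6,[0,0,-0.045],0],
    [0.6,[0,0,-0.044],0],
    [0.6,[0,0,0],0],
    [0.6,[0,0,0],0]
  ]
}}

```text
clock: 35.1
tool_pos: [0.6283, -0.2693, 0.2618]
orientation: [0.672, 0.74, 0.001, 0.002]
force: [0.5, -0.3, 0.1]
finger_gap: 0.0509
gripper_force: 0.0
```

```bash
python3 - <<'E'
from h import *
q=r.snapshot("wrist"); s=r.sense()
f=lambda a,b,z:onz(q,a,b,z,s)[:2].round(4)
g=cv2.cvtColor(q["pixels"],cv2.COLOR_BGR2GRAY); m=(g[150:250,245:310]<35).astype(np.uint8)
n,l,st,c=cv2.connectedComponentsWithStats(m); i=1+st[1:,4].argmax(); print(st[i],c[i])
h=f(c[i][1]+150,c[i][0]+245,.135); print("handle",h, s["tool_pos"])
b=r.snapshot("side")["pixels"];a=cv2.imread("pics/9_side.png")
t=a[140:165,255:272];m=cv2.matchTemplate(b[130:175,245:282],t,cv2.TM_CCOEFF_NORMED);print(cv2.minMaxLoc(m))
E
```

```text
[ 19  18  20  50 764] [28.72643979 43.60209424]
handle [ 0.6225 -0.2612] [ 0.62721924 -0.2688406   0.25967258]
(-0.30792367458343506, 0.9965512156486511, (5, 2), (10, 10))
```

The lever is upright again: the picture matches the arrested state exactly. Next I return the poise, gripping the knob at hole 3.

{"method": "step_arm", "body": {
  "deltas": [
    [0.8,[0.04,0.003,0],0],
    [0.8,[0.04,0.003,0],0],
    [0.8,[0.037,0.002,0.02],0],
    [0.8,[0,0,0.04],0],
    [0.8,[0,0,0.04],0],
    [0.8,[0,0,0.035],0],
    [0.8,[0,0,0.008],0],
    [0.8,[0,0,0],0],
    [0,[0,0,0],0],
    [0,[0,0,0],0],
    [0,[0,0,0],0],
    [0,[0,0,0],0],
    [0,[0,0,0],0]
  ]
}}

```text
clock: 36.5
tool_pos: [0.6247, -0.1524, 0.1186]
orientation: [0.672, 0.74, 0.001, 0.002]
force: [-0.7, -0.3, 7.5]
finger_gap: 0.0265
gripper_force: 58.8
```

Gripped. I'm lifting the plunger 13 mm and sliding 60 mm towards the pillar.

{"method": "step_arm", "body": {
  "deltas": [
    [0,[0,0,-0.005],0],
    [0,[0,0,-0.005],0],
    [0,[0,0,-0.004],0],
    [0,[0,0,0],0],
    [0,[0,0,0],0]
  ]
}}

```text
clock: 37.0
tool_pos: [0.6244, -0.1519, 0.1303]
orientation: [0.672, 0.74, 0.0, 0.0]
force: [4.3, -0.6, -6.6]
finger_gap: 0.0261
gripper_force: 59.4
```

{"method": "step_arm", "body": {
  "deltas": [
    [0,[0.01,0,0],0],
    [0,[0.02,0,0],0],
    [0,[0.02,0,0],0],
    [0,[0.01,0,0],0],
    [0,[0,0,0],0],
    [0,[0,0,0.002],0],
    [0,[0,0,0.002],0],
    [0,[0,0,0.002],0],
    [0,[0,0,0],0],
    [0,[0,0,0],0]
  ]
}}

```text
clock: 38.0
tool_pos: [0.6187, -0.0915, 0.1246]
orientation: [0.672, 0.74, 0.001, 0.0]
force: [5.4, 1.5, -6.1]
finger_gap: 0.0261
gripper_force: 59.6
```

{"method": "step_arm", "body": {
  "deltas": [
    [0,[0,0,0.003],0],
    [0,[0,0,0.003],0],
    [0,[0,0,0.001],0],
    [0,[0,0,0],0]
  ]
}}

```text
clock: 38.4
tool_pos: [0.6188, -0.0923, 0.1191]
orientation: [0.672, 0.74, 0.001, 0.001]
force: [3.4, 1.4, 3.4]
finger_gap: 0.0261
gripper_force: 60.7
```

{"method": "step_arm", "body": {
  "deltas": [
    [1,[0,0,0],0],
    [1,[0,0,0],0],
    [1,[0,0,0],0],
    [1,[0,0,-0.03],0],
    [1,[0,0,-0.045],0],
    [1,[0,0,-0.045],0],
    [0.65,[0.03,0,-0.03],0],
    [0.65,[0.045,0,0],0],
    [0.65,[0.045,0,0],0],
    [0.65,[0.045,0,0],0],
    [0.65,[0.045,0,0],0],
    [0.65,[0.04,0,0],0],
    [0.65,[0,0,0],0],
    [0.65,[0,0,0],0]
  ]
}}

```text
clock: 39.8
tool_pos: [0.5931, 0.1573, 0.267]
orientation: [0.671, 0.741, -0.001, -0.0]
force: [-0.1, -0.6, -0.1]
finger_gap: 0.0559
gripper_force: 0.0
```

```bash
python3 -c "
from bl import *
bushes('11',cams=('wrist','side'))
p=r.snapshot('scene');cv2.imwrite('pics/sc11.png',cv2.resize(p['pixels'][200:310,220:340],None,fx=5,fy=5))"
```

```text
wrist 0.94 [268. 245.] iou 0.87 zb 0.091 [0.5653 0.0737] tool d [-0.0806 -0.0357]
wrist 0.63 [258. 316.] iou 0.75 zb 0.091 [0.6448 0.0925] tool d [-0.0695  0.0453]
wrist 0.61 [197. 282.] iou 0.95 zb 0.091 [0.597  0.1567] tool d [-0.001   0.0038]
wrist 0.21 [211. 260.] iou 0.23 zb 0.091 [0.5457 0.1667] tool d [ 0.0139 -0.0463]
side 0.97 [222. 260.] iou 0.89 zb 0.091 [0.5624 0.0747] tool d 
side 0.89 [222. 212.] iou 0.72 zb 0.091 [0.6433 0.0921] tool d 
side 0.74 [249. 232.] iou 0.95 zb 0.091 [0.5935 0.1587] tool d 
t 40.0 [0.594  0.1552 0.2674]
```

View pics/sc11.png

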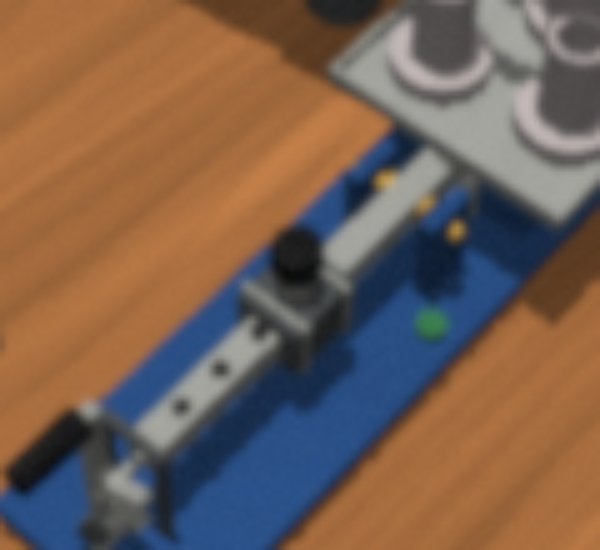

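The poise sits at hole 1 with the knob down; holes 2–4 show at (260,328), (220,370) and (180,405) in the crop, and the lever is upright. I'm fetching C for the tray.

{"method": "step_arm", "body": {
  "deltas": [
    [0.65,[0,0.001,0.04],0],
    [0.65,[0,0,0.04],0],
    [0.65,[0,0,0.038],0],
    [0.65,[0,0,0],0],
    [0.65,[0,0,0],0],
    [0,[0,0,0],0],
    [0,[0,0,0],0],
    [0,[0,0,0],0],
    [0,[0,0,0],0],
    [0,[0,0,0],0]
  ]
}}

```text
clock: 41.05
tool_pos: [0.5969, 0.1568, 0.1523]
orientation: [0.672, 0.74, 0.002, 0.002]
force: [-0.8, -1.6, 6.6]
finger_gap: 0.0344
gripper_force: 59.8
```

{"method": "step_arm", "body": {
  "deltas": [
    [0,[0,0,-0.03],0],
    [0,[0,0,-0.04],0],
    [0,[0,-0.04,0],0],
    [0,[0,-0.04,0],0],
    [0,[0,-0.04,0],0],
    [0,[-0.041,-0.012,0],0],
    [0,[-0.041,-0.012,0],0],
    [0,[-0.041,-0.012,0],0],
    [0,[-0.041,-0.012,0],0],
    [0,[-0.041,-0.012,0],0],
    [0,[-0.041,-0.011,0],0],
    [0,[-0.04,-0.011,0],0],
    [0,[-0.04,-0.011,0],0],
    [0,[-0.04,-0.011,0],0],
    [0,[-0.04,-0.011,0],0],
    [0,[0,0,0],0],
    [0,[0,0,0],0]
  ]
}}

```text
clock: 42.75
tool_pos: [0.3996, -0.2704, 0.2197]
orientation: [0.673, 0.739, 0.0, -0.0]
force: [-0.0, 1.3, -1.6]
finger_gap: 0.0345
gripper_force: 60.6
```

```bash
python3 -c "
from look import *
look('12',[('tray_floor',.03)])"
```

```text
wrist tray_floor [(0.77, [163, 267], 17619, [0.385, -0.247])]
t 42.85 tcp [ 0.3997 -0.2687  0.2195] yaw [-0.096  0.995] gap 0.0348 F [-0.9 -0.1 -2.4]
```

View pics/wrist_12.png

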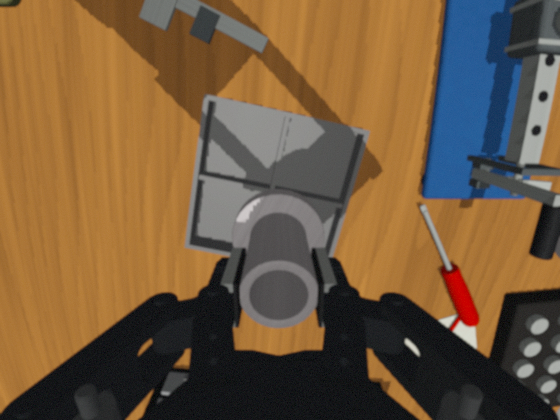

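The tray corners are at (206,96), (369,130) and (187,247), with dividers starting at (290,114) and (197,178). The bushing hangs in the gripper.

```bash
python3 - <<'E'
from h import *
q=r.snapshot("wrist"); s=r.sense()
f=lambda a,b,z:onz(q,a,b,z,s)[:2]
A,B,D=f(96,206,.032),f(130,369,.032),f(247,187,.032)
print(A,B,D,np.linalg.norm(A-B),np.linalg.norm(A-D)); c=(B+D)/2
x=(B-A)/np.linalg.norm(B-A); y=(A-D)/np.linalg.norm(A-D); print(c,x,y,np.arctan2(x[1],x[0]),np.arctan2(-y[0],y[1]))
th=(np.arctan2(x[1],x[0])+np.arctan2(-y[0],y[1]))/2
xt=np.array([np.cos(th),np.sin(th)]);yt=np.array([-xt[1],xt[0]])
for i in(1,-1):
  for j in(1,-1):
    t=c+.04225*(i*xt+j*yt); print(i,j,t.round(4),tool(t-s["tool_pos"][:2]))
E
```

```text
[ 0.31830295 -0.18304355] [ 0.48792473 -0.20016931] [ 0.30003589 -0.35279668] 0.17048413321009526 0.17073314968507353
[ 0.39398031 -0.27648299] [ 0.99494174 -0.10045367] [0.10699188 0.99425989] -0.100623387525061 -0.10719706744916632
1 1 [ 0.4404 -0.2388] [0.0256 0.0432]
1 -1 [ 0.4316 -0.3229] [-0.0573  0.0264]
-1 1 [ 0.3563 -0.2301] [ 0.0424 -0.0396]
-1 -1 [ 0.3476 -0.3141] [-0.0405 -0.0564]
```

{"method": "step_arm", "body": {
  "deltas": [
    [0,[-0.02,-0.028,0],0],
    [0,[-0.02,-0.027,0],0],
    [0,[0,0,0],0],
    [0,[0,0,0.04],0],
    [0,[0,0,0.04],0],
    [0,[0,0,0.04],0],
    [0,[0,0,0.02],0],
    [0,[0,0,0.008],0],
    [0,[0,0,0],0],
    [0,[0,0,0],0]
  ]
}}

```text
clock: 43.9
tool_pos: [0.3502, -0.3151, 0.0725]
orientation: [0.672, 0.741, -0.0, 0.001]
force: [0.5, -1.0, -0.9]
finger_gap: 0.0346
gripper_force: 60.9
```

{"method": "step_arm", "body": {
  "deltas": [
    [0,[0,0,0.003],0],
    [0,[0,0,0.002],0],
    [0,[0,0,0.001],0],
    [0,[0,0,0],0],
    [0,[0,0,0],0]
  ]
}}

```text
clock: 44.4
tool_pos: [0.3497, -0.3157, 0.0672]
orientation: [0.672, 0.74, -0.0, 0.001]
force: [-1.0, 1.3, 8.4]
finger_gap: 0.0347
gripper_force: 62.1
```

{"method": "step_arm", "body": {
  "deltas": [
    [0.65,[0,0,0],0],
    [0.65,[0,0,0],0],
    [0.65,[0,0,0],0],
    [0.65,[0,0,-0.03],0],
    [0.65,[0,0,-0.045],0],
    [0.65,[0,0,-0.045],0],
    [0.65,[0,0,-0.045],0],
    [0.65,[0,0,-0.035],0],
    [0.6,[0.037,0.025,0],0],
    [0.6,[0.037,0.025,0],0],
    [0.6,[0.037,0.025,0],0],
    [0.6,[0.037,0.025,0],0],
    [0.6,[0.037,0.025,0],0],
    [0.6,[0.037,0.025,0],0],
    [0.6,[0.037,0.025,0],0],
    [0.6,[0.037,0.025,0],0],
    [0.6,[0.037,0.025,0],0],
    [0.6,[0.035,0.026,0],0],
    [0.6,[0,0,0],0],
    [0.6,[0,0,0],0]
  ]
}}

```text
clock: 46.4
tool_pos: [0.5635, 0.0762, 0.2648]
orientation: [0.671, 0.741, -0.001, -0.0]
force: [0.4, 0.5, 0.7]
finger_gap: 0.0517
gripper_force: 0.0
```

```bash
python3 -c "
from bl import *
bushes('13',cams=('wrist','scene'))"
```

```text
wrist 0.88 [398. 133.] iou 0.38 zb 0 [ 0.3591 -0.3435] tool d [-0.3981 -0.2438]
wrist 0.86 [191. 366.] iou 0.94 zb 0.091 [0.6448 0.0923] tool d [0.0082 0.0825]
wrist 0.77 [196. 278.] iou 0.96 zb 0.091 [0.5652 0.0736] tool d [-0.0027  0.0015]
scene 0.88 [255. 155.] iou 0.75 zb 0 [ 0.3499 -0.3153] tool d 
scene 0.62 [208. 307.] iou 0.94 zb 0.091 [0.568  0.0712] tool d 
scene 0.6 [221. 338.] iou 0.92 zb 0.091 [0.6474 0.0907] tool d 
t 46.6 [0.5629 0.0742 0.2655]
```

{"method": "step_arm", "body": {
  "deltas": [
    [0.6,[-0.001,0.001,0.04],0],
    [0.6,[0,0,0.04],0],
    [0.6,[0,0,0.036],0],
    [0.6,[0,0,0],0],
    [0.6,[0,0,0],0],
    [0,[0,0,0],0],
    [0,[0,0,0],0],
    [0,[0,0,0],0],
    [0,[0,0,0],0],
    [0,[0,0,0],0]
  ]
}}

```text
clock: 47.6
tool_pos: [0.5663, 0.0742, 0.152]
orientation: [0.672, 0.74, 0.001, 0.002]
force: [0.2, -2.6, 7.3]
finger_gap: 0.0347
gripper_force: 59.7
```

{"method": "step_arm", "body": {
  "deltas": [
    [0,[0,0,-0.03],0],
    [0,[0,0,-0.04],0],
    [0,[-0.038,-0.017,0],0],
    [0,[-0.038,-0.017,0],0],
    [0,[-0.038,-0.017,0],0],
    [0,[-0.038,-0.017,0],0],
    [0,[-0.038,-0.017,0],0],
    [0,[-0.038,-0.017,0],0],
    [0,[-0.038,-0.017,0],0],
    [0,[-0.038,-0.017,0],0],
    [0,[-0.038,-0.016,0],0],
    [0,[-0.039,-0.016,0],0],
    [0,[0,0,0],0],
    [0,[0,0,0],0]
  ]
}}

```text
clock: 49.0
tool_pos: [0.4337, -0.3216, 0.2198]
orientation: [0.673, 0.739, 0.0, 0.0]
force: [1.5, 0.3, -2.0]
finger_gap: 0.0343
gripper_force: 60.4
```

```bash
python3 -c "
from bl import *
bushes('14',cams=('wrist','scene'))"
```

```text
wrist 0.79 [256. 277.] iou 0.52 zb 0.091 [ 0.4344 -0.3486] tool d [-0.0269 -0.002 ]
wrist 0.79 [173. 201.] iou 0.97 zb 0 [ 0.3488 -0.3182] tool d [ 0.0116 -0.0842]
scene 0.95 [222. 336.] iou 0.95 zb 0 [0.6065 0.1547] tool d 
scene 0.79 [249. 160.] iou 0.63 zb 0 [ 0.3184 -0.2861] tool d 
scene 0.64 [260. 159.] iou 0.45 zb 0 [ 0.352  -0.3126] tool d 
t 49.2 [ 0.4343 -0.3195  0.2197]
```

{"method": "step_arm", "body": {
  "deltas": [
    [0,[-0.001,0,0.04],0],
    [0,[0,0,0.04],0],
    [0,[0,0,0.04],0],
    [0,[0,0,0.02],0],
    [0,[0,0,0.008],0],
    [0,[0,0,0],0],
    [0,[0,0,0],0],
    [0,[0,0,0.003],0],
    [0,[0,0,0.002],0],
    [0,[0,0,0.001],0],
    [0,[0,0,0],0],
    [0,[0,0,0],0]
  ]
}}

```text
clock: 50.4
tool_pos: [0.4346, -0.3224, 0.0669]
orientation: [0.672, 0.74, 0.0, 0.001]
force: [-1.3, 1.0, 5.5]
finger_gap: 0.0344
gripper_force: 61.3
```

{"method": "step_arm", "body": {
  "deltas": [
    [0.65,[0,0,0],0],
    [0.65,[0,0,0],0],
    [0.65,[0,0,0],0],
    [0.65,[0,0,-0.03],0],
    [0.65,[0,0,-0.045],0],
    [0.65,[0,0,-0.045],0],
    [0.65,[0,0,-0.045],0],
    [0.65,[0,0,-0.035],0],
    [0.65,[0.039,0.025,0],0],
    [0.65,[0.039,0.025,0],0],
    [0.65,[0.039,0.025,0],0],
    [0.65,[0.039,0.025,0],0],
    [0.65,[0.039,0.025,0],0],
    [0.65,[0.039,0.025,0],0],
    [0.65,[0.039,0.025,0],0],
    [0.65,[0.039,0.025,0],0],
    [0.65,[0.039,0.025,0],0],
    [0.65,[0.041,0.024,0],0],
    [0.65,[0,0,0],0],
    [0.65,[0,0,0],0]
  ]
}}

```text
clock: 52.4
tool_pos: [0.6443, 0.0934, 0.2647]
orientation: [0.671, 0.741, -0.001, -0.0]
force: [-0.6, -0.8, -1.3]
finger_gap: 0.0554
gripper_force: 0.0
```

```bash
python3 -c "
from bl import *
bushes('15',cams=('wrist','scene','side'))"
```

```text
wrist 0.94 [201. 279.] iou 0.95 zb 0.091 [0.6455 0.0921] tool d [-0.0015  0.001 ]
wrist 0.79 [403. 136.] iou 0.73 zb 0 [ 0.428  -0.3465] tool d [-0.4172 -0.2576]
wrist 0.36 [157. 232.] iou 0.15 zb 0.091 [0.5599 0.1663] tool d [ 0.0806 -0.077 ]
scene 0.81 [220. 337.] iou 0.93 zb 0.005 [0.6086 0.1523] tool d 
scene 0.72 [276. 172.] iou 0.84 zb 0 [ 0.4316 -0.3226] tool d 
scene 0.71 [259. 185.] iou 0.24 zb 0.091 [ 0.4752 -0.274 ] tool d 
scene 0.56 [256. 156.] iou 0.8 zb 0 [ 0.3474 -0.314 ] tool d 
side 0.66 [160. 334.] iou 0.78 zb 0 [ 0.4312 -0.3535] tool d 
side 0.65 [163. 362.] iou 0.69 zb 0 [ 0.3456 -0.3457] tool d 
t 52.7 [0.644  0.0908 0.2658]
```

{"method": "step_arm", "body": {
  "deltas": [
    [0.65,[0,0.001,0.04],0],
    [0.65,[0,0,0.04],0],
    [0.65,[0,0,0.036],0],
    [0.65,[0,0,0],0],
    [0.65,[0,0,0],0],
    [0,[0,0,0],0],
    [0,[0,0,0],0],
    [0,[0,0,0],0],
    [0,[0,0,0],0],
    [0,[0,0,0],0]
  ]
}}

```text
clock: 53.7
tool_pos: [0.647, 0.0923, 0.1518]
orientation: [0.672, 0.74, 0.002, 0.002]
force: [0.7, -0.9, 6.5]
finger_gap: 0.0345
gripper_force: 60.8
```

{"method": "step_arm", "body": {
  "deltas": [
    [0,[0,0,-0.03],0],
    [0,[0,0,-0.04],0],
    [0,[-0.031,-0.023,0],0],
    [0,[-0.031,-0.023,0],0],
    [0,[-0.031,-0.023,0],0],
    [0,[-0.031,-0.023,0],0],
    [0,[-0.031,-0.023,0],0],
    [0,[-0.031,-0.023,0],0],
    [0,[-0.031,-0.023,0],0],
    [0,[-0.031,-0.024,0],0],
    [0,[-0.031,-0.024,0],0],
    [0,[-0.03,-0.024,0],0],
    [0,[0,0,0],0],
    [0,[0,0,0],0]
  ]
}}

```text
clock: 55.1
tool_pos: [0.4425, -0.238, 0.2196]
orientation: [0.673, 0.739, 0.0, -0.0]
force: [0.7, 0.7, -2.3]
finger_gap: 0.0346
gripper_force: 60.6
```

```bash
python3 -c "
from bl import *
bushes('16',cams=('scene',))"
```

```text
scene 0.93 [232. 191.] iou 0.69 zb 0 [ 0.3329 -0.1887] tool d 
scene 0.84 [277. 171.] iou 0.87 zb 0 [ 0.4352 -0.3221] tool d 
scene 0.84 [255. 155.] iou 0.81 zb 0 [ 0.3427 -0.314 ] tool d 
scene 0.63 [221. 315.] iou 0.14 zb 0.091 [0.621 0.055] tool d 
t 55.2 [ 0.4433 -0.2369  0.2196]
```

{"method": "step_arm", "body": {
  "deltas": [
    [0,[0,0,0.04],0],
    [0,[0,0,0.04],0],
    [0,[0,0,0.04],0],
    [0,[0,0,0.02],0],
    [0,[0,0,0.008],0],
    [0,[0,0,0],0],
    [0,[0,0,0],0],
    [0,[0,0,0.003],0],
    [0,[0,0,0.002],0],
    [0,[0,0,0.001],0],
    [0,[0,0,0],0],
    [0,[0,0,0],0]
  ]
}}

```text
clock: 56.4
tool_pos: [0.4436, -0.238, 0.0666]
orientation: [0.672, 0.74, 0.0, 0.001]
force: [-1.4, 0.8, 5.4]
finger_gap: 0.035
gripper_force: 61.3
```

{"method": "step_arm", "body": {
  "deltas": [
    [0.65,[0,0,0],0],
    [0.65,[0,0,0],0],
    [0.65,[0,0,0],0],
    [0.65,[0,0,-0.03],0],
    [0.65,[0,0,-0.045],0],
    [0.65,[0,0,-0.045],0],
    [0.65,[0,0,-0.045],0],
    [0.65,[0,0,-0.045],0],
    [0.65,[0,0.04,-0.04],0],
    [0.65,[0,0.04,0],0],
    [0.65,[0,0,0],0],
    [0.65,[0,0,0],0],
    [0.65,[0,0,0],0]
  ]
}}

```text
clock: 57.7
tool_pos: [0.5168, -0.23, 0.3098]
orientation: [0.672, 0.74, -0.001, -0.001]
force: [-0.1, 0.6, 0.2]
finger_gap: 0.0555
gripper_force: 0.0
```

```bash
python3 -c "
from bl import *
bushes('17',cams=('wrist','scene'))"
```

```text
wrist 0.72 [223. 217.] iou 0.94 zb 0 [ 0.4342 -0.3258] tool d [-0.0874 -0.0913]
wrist 0.67 [215. 159.] iou 0.97 zb 0 [ 0.3481 -0.3189] tool d [-0.0724 -0.1765]
wrist 0.44 [101. 363.] iou 0.2 zb 0.091 [ 0.599  -0.0731] tool d [0.1482 0.0969]
scene 0.64 [254. 156.] iou 0.72 zb 0 [ 0.3424 -0.3138] tool d 
scene 0.63 [278. 171.] iou 0.9 zb 0 [ 0.4324 -0.3216] tool d 
t 57.9 [ 0.5171 -0.2304  0.3105]
```

View pics/17_wrist.png

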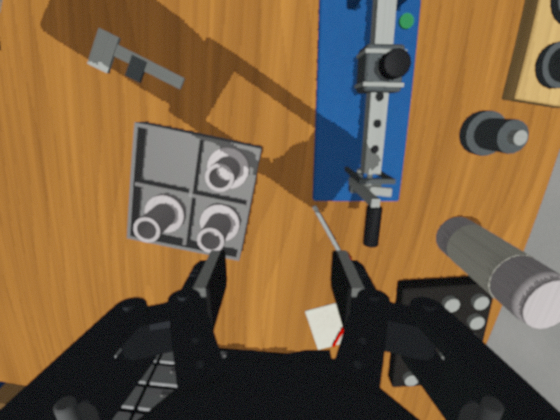

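The wrist view shows bushings at (158,216), (220,226) and (227,168), each in its own compartment. The poise is at hole 1 with holes 2–4 free, and the lever is upright. I'll do a quick check of the knob height, then hand in.

```bash
python3 - <<'E'
from h import *
s=r.sense();p=r.snapshot("wrist");S=r.snapshot("scene");D=r.snapshot("side")
for n,q,t in(("wrist",p,s),("scene",S,None),("side",D,None)):
    for m in r.masks_of("plunger_knob",q)[:1]: print(n,round(m["confidence"],2),m["position"])
    print([np.round(proj(q,[.619,-.0935,z],t),1) for z in(.119,.124,.129)])
E
```

```text
wrist 0.6 [62.1, 396.2]
[array([ 61.4, 393.3]), array([ 60.6, 395.1]), array([ 59.8, 397.1])]
[array([250.9, 278.8]), array([249.8, 278.8]), array([248.7, 278.9])]
side 0.69 [175.3, 252.2]
[array([176.3, 250.8]), array([174.5, 250.7]), array([172.7, 250.5])]
```

```bash
python3 - <<'E'
from h import *
D=r.snapshot("side")
print("initial seen ~180,250; proj:",[np.round(proj(D,[.615,-.053,z]),1) for z in(.119,.129)])
for f,x,y in(("pics/side0.png",.615,-.053),("pics/9_side.png",.6247,-.1533),(None,.619,-.0935)):
    im=cv2.imread(f) if f else D["pixels"]; g=cv2.cvtColor(im,cv2.COLOR_BGR2GRAY)
    r0,c0=proj(D,[x,y,.124]);r0=int(r0);c0=int(c0)
    m=(g[r0-14:r0+16,c0-11:c0+12]<32).astype(np.uint8); n,l,st,c=cv2.connectedComponentsWithStats(m);i=1+st[1:,4].argmax()
    top=st[i,1]+r0-14; print(f,"black blob top",top,"h",st[i,3],"area",st[i,4],"centroid",(c[i]+[c0-11,r0-14]).round(1),"proj rows z.130/.140 top:",[round(proj(D,[x,y,z])[0],1) for z in(.119,.129)])
E
```

```text
initial seen ~180,250; proj: [array([185.5, 248.4]), array([181.9, 248.1])]
pics/side0.png black blob top 176 h 12 area 110 centroid [248.5 181.4] proj rows z.130/.140 top: [np.float64(185.5), np.float64(181.9)]
pics/9_side.png black blob top 159 h 11 area 95 centroid [254.6 163.8] proj rows z.130/.140 top: [np.float64(163.8), np.float64(160.3)]
None black blob top 170 h 13 area 109 centroid [251.1 176.2] proj rows z.130/.140 top: [np.float64(176.3), np.float64(172.7)]
```

The black-blob centroid sits at 176.2 px, against 176.3 expected with the plunger home and 172.7 expected on the bar. The plunger is home in hole 1, and the hole 3 picture matches home too (163.8 against 163.8).

```bash
python3 -c "
from station import r
print(r.finish_job())"
```

```text
the job is handed in; nothing more can be done
None
```

I counted three bushings; the beam floated level with the poise in hole 3 and was arrested again, all three now stand in their own tray compartments, the poise is home in hole 1, and the job is handed in (no verdict was returned).

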